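Sort a stack of centrifuge tube adapters into their cups

TASK

The four white centrifuge tube adapters have been left stacked on the bench. Take the stack apart from the top down and stand each adapter upright and fully seated in the shallow grey cup of its own size, finishing each before taking the next. Knock no adapter over, and leave the tape roll and the violet tube block beside them where they are.

Things in the scene. Friction and masses are not known exactly. Their poses are not given: they have to be found in the camera images.
- adapter_66_center (a point): Centre (half-way up, on the axis) of the loose white plastic tube adapter of diameter 66 mm (largest, at the bottom of the starting stack): an upright round cylinder 40 mm high, flat underneath, with three fine grip grooves and a round bore in the top face. z axis up along the cylinder. Grip it across its diameter by its upper 26 mm: those stay well clear of the cup's rim when it is seated.
- adapter_54_center (a point): Centre (half-way up, on the axis) of the loose white plastic tube adapter of diameter 54 mm (second largest, standing on the largest at the start): an upright round cylinder 40 mm high, flat underneath, with three fine grip grooves and a round bore in the top face. z axis up along the cylinder. Grip it across its diameter by its upper 26 mm: those stay well clear of the cup's rim when it is seated.
- adapter_42_center (a point): Centre (half-way up, on the axis) of the loose white plastic tube adapter of diameter 42 mm (second smallest, third from the bottom of the starting stack): an upright round cylinder 40 mm high, flat underneath, with three fine grip grooves and a round bore in the top face. z axis up along the cylinder. Grip it across its diameter by its upper 26 mm: those stay well clear of the cup's rim when it is seated.
- adapter_30_center (a point): Centre (half-way up, on the axis) of the loose white plastic tube adapter of diameter 30 mm (smallest, at the top of the starting stack): an upright round cylinder 40 mm high, flat underneath, with three fine grip grooves and a round bore in the top face. z axis up along the cylinder. Grip it across its diameter by its upper 26 mm: those stay well clear of the cup's rim when it is seated.
- cup_66_seat (a point): Centre of the inner floor, 4 mm above the bench, of the shallow round grey cup for the 66 mm adapter, fixed to the bench: bore 74 mm (4 mm play all round), widening above to a mouth of about 83 mm; outside diameter 89 mm, rim 12 mm above the bench. A seated adapter stands on this floor, so its centre is 20 mm above this point. An adapter of the next size up does not go in.
- cup_54_seat (a point): Centre of the inner floor, 4 mm above the bench, of the shallow round grey cup for the 54 mm adapter, fixed to the bench: bore 62 mm (4 mm play all round), widening above to a mouth of about 71 mm; outside diameter 77 mm, rim 12 mm above the bench. A seated adapter stands on this floor, so its centre is 20 mm above this point. An adapter of the next size up does not go in.
- cup_42_seat (a point): Centre of the inner floor, 4 mm above the bench, of the shallow round grey cup for the 42 mm adapter, fixed to the bench: bore 50 mm (4 mm play all round), widening above to a mouth of about 59 mm; outside diameter 65 mm, rim 12 mm above the bench. A seated adapter stands on this floor, so its centre is 20 mm above this point. An adapter of the next size up does not go in.
- cup_30_seat (a point): Centre of the inner floor, 4 mm above the bench, of the shallow round grey cup for the 30 mm adapter, fixed to the bench: bore 38 mm (4 mm play all round), widening above to a mouth of about 47 mm; outside diameter 53 mm, rim 12 mm above the bench. A seated adapter stands on this floor, so its centre is 20 mm above this point. An adapter of the next size up does not go in.
- tape_roll: Bystander: roll of beige tape lying flat, 65 mm across, 19 mm high; origin at the centre of its underside.
- block_a: Bystander: violet moulded tube block, 62 x 81 x 26 mm, lying on the bench; origin at the centre of its underside.
Mind the look-alikes: they are no part of the job. What is shaped like the part that bears adapter_42_center but orange or red is not meant.

How it is judged:
By the outcome, as a careful person would: the job done as asked, in the order asked, and still so for the second after the job is handed in, with the robot touching nothing.
It also fails if it takes over 104 s, if anything falls off the work surface, if the arm or the gripper's body presses on something with over 40 N, if the wrist force passes 120 N, or if a joint passes its speed limit or range.

ROBOT

A 6-joint arm with a two-finger parallel gripper is mounted at the origin on a cart in front of the work surface, level with it; the furniture and walls round the work are solid. World frame = base frame: x ahead of the robot, y to its left, z up, the work surface at z = 0. Lengths are in mm, angles in rad, forces in N, time in s.
With the tool pointing down it reaches from about 275 to 1000 mm from the base axis. Payload 8.4 kg.
Tool frame: the origin (TCP) lies at the very end of the fingers, on their centre line; the grasp point (between the pads) lies 19 mm behind it; z points along the fingers, y is the direction in which the jaws open and shut (so a half turn about z gives the same grasp; the last joint's range is limited). The gripper opens to 85 mm and grips with 20 to 120 N. Pads are 22 mm wide; open, the fingers measure 114 mm over their backs; the gripper's body (76 mm by 85 mm) begins 54 mm behind the grasp point. The pads swing forward as they close: fully open they stand 13 mm farther back than shut.
Start: joints at [-1.177, 0.353, 1.633, -0, 1.155, -0.002], TCP at [240.965, -576.683, 205.381] pointing down, gripper open.
Joint ranges: [-2.63, 2.63], [-0.92, 2.1], [0.06, 2.66], [-1.3, 4.44], [0, 2.69], [-3.02, 3.02]. Speed limits (rad/s): [2.22, 2.22, 2.79, 3.14, 3.14, 3.14].

INTERFACE

Orientations are given as [roll, pitch, yaw] about the fixed x, y, z axes, in that order (R = Rz(yaw) Ry(pitch) Rx(roll)).
In Python, from rig import sense, grab_frame, sign_off, masks_of gives the robot as it stands. The module is installed in compiled form; this text tells all that it offers.
- The arm moves only by the shell command python3 -m inch 'ROWS' [FORCE]. ROWS is JSON, a list of rows, each an object of numbers: "gripper": the finger opening in m, from 0 to 0.0854; "tx", "ty", "tz": the shift along the tool's x, y, z in m; "spin": the turn about the tool's z in degrees. In form: [{"gripper": .., "tx": .., "ty": .., "tz": .., "spin": ..}, ...]. A call has exactly 8 rows; each row shifts and turns the commanded pose from where the row before left it, along the tool's axes as they then stand; what a row does not reach is not made up. A row lasts 1/10 s, in which the tool goes at most 50 mm and 8.59 degrees, less where a joint would pass 70% of its speed; a pose out of reach is approached as far as the arm can. A call is refused whole if a number of a shift passes 0.05 or a number of a turn 8.59, either way. A call with a gripper value outside its range is refused whole. The fingers move at their own pace and stop on an object; FORCE is the grip in N (left out, the last holds). Time passes only in rows, so rows that do not move let the fingers close, or fill a call up. It gives the time, the measured TCP pose, the force and the opening at its end, in the units of the state.
- sense(): the state, without advancing time (a new reading comes with each control period).
- grab_frame(name): name is "side" or "top"; returns a dict with "pixels" (420x560x3 uint8, red, green, blue), "K" (3x3 intrinsics, pixels), "k1" (the pictures are not rectified: a ray, as slopes to the right and down, at radius r is drawn at 1 + k1 r^2 times it, then the intrinsics apply), "extrinsics" (4x4, takes a point from camera to world coordinates). Camera axes: x right, y down, z forward; pixel columns grow to the right and rows downward; lengths in mm; the calibration is good to about 2 mm. A picture is of the moment at which its call begins. There is no depth.
- sign_off(): hands the job in, once; it reports no verdict.
Trained networks look in the newest picture that a camera, given by its name, has taken for a name from the list of things; names that differ only in an ending like _2 or _b are one class to them, and where a whole thing is asked for, a point or a joint stands for the part that bears it (a point fixed in the world has none). Each returns a list of dicts, best first, with "conf" (0 to 1); they miss things now and then, are a little off and sometimes report something else, mostly with a low value. They report only what shows in the picture. A call takes as long as a camera call. They do not tell look-alikes from the thing itself.
- masks_of(camera, target): "pixels" (420x560 bool, what is visible of it) and "centre" ([row, column] in pixels, amid what is visible of it).
The state is a dict: "clock": time; "qpos": joint angles; "qvel": joint speeds; "joint_efforts": joint torques, N m; "eef_pos": TCP position; "tcp_rot": TCP orientation; "contact_force": force on the tool from outside, world axes, zero at the start; "wrist_torque": the same for the moment, N m; "opening": opening from 0.0 (shut) to 1.0 (fully open).
Only numpy, scipy, OpenCV 4.12 (cv2) and the standard library are available. Lean on these libraries where they do the work, as an engineer would, in place of code of your own. Each camera call takes 0.05 s, during which the arm holds its last target.

## Working session

There is one attempt and no reset: what is moved stays moved. The work goes in short steps, Python scripts to look and compute and a shell command to move; the robot and the scene stay as the last step left them, time stands still between calls to the robot, and variables do not carry over. Pictures are saved under pics/ and viewed, and the job is handed in when it is done.

```bash
mkdir -p pics; ls; python3 - <<'E'
from rig import *
import cv2, numpy as np
s=sense(); print({k:np.round(v,4).tolist() for k,v in s.items()})
for n in("side","top"):
    f=grab_frame(n); cv2.imwrite(f"pics/{n}0.png",f["pixels"][:,:,::-1])
    print(n,f["K"],f["k1"],np.round(f["extrinsics"],4).tolist())
E
```

```text
pics
{'clock': 0.0, 'qpos': [-1.1774, 0.3537, 1.6342, -0.0, 1.1552, -0.0024], 'qvel': [0.0007, 0.0012, -0.0002, -0.0008, 0.0016, 0.0002], 'joint_efforts': [0.0016, -60.5259, -34.2071, 0.0002, 0.0093, -0.0], 'eef_pos': [240.7538, -576.1797, 204.6394], 'tcp_rot': [-3.1401, 0.0, 0.3958], 'contact_force': [-0.3945, 0.3154, -0.1433], 'wrist_torque': [0.0138, 0.0444, -0.0082], 'opening': 0.9944}
side [[419.4911974    0.         279.06070547]
 [  0.         419.4911974  208.03390281]
 [  0.           0.           1.        ]] 0.012071237417335066 [[-0.9664, -0.1115, 0.2315, 338.9305], [-0.2563, 0.4801, -0.8389, 1053.0242], [-0.0176, -0.8701, -0.4926, 589.0953], [0.0, 0.0, 0.0, 1.0]]
top [[414.75275355   0.         280.62899748]
 [  0.         414.75275355 213.6264066 ]
 [  0.           0.           1.        ]] -0.05272929318427905 [[0.0166, -0.9969, 0.0767, 459.4772], [-0.9998, -0.0157, 0.0126, 235.4329], [-0.0114, -0.0769, -0.997, 975.5856], [0.0, 0.0, 0.0, 1.0]]
```

View pics/side0.png

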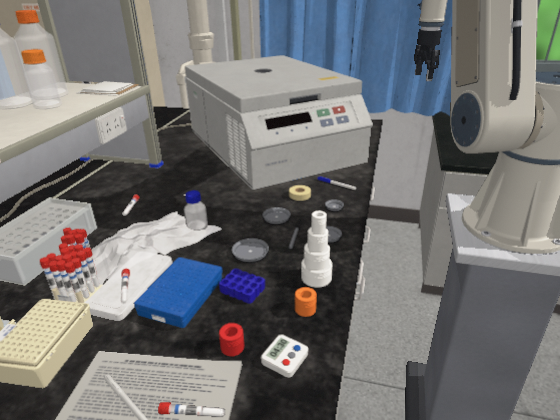

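View pics/top0.png

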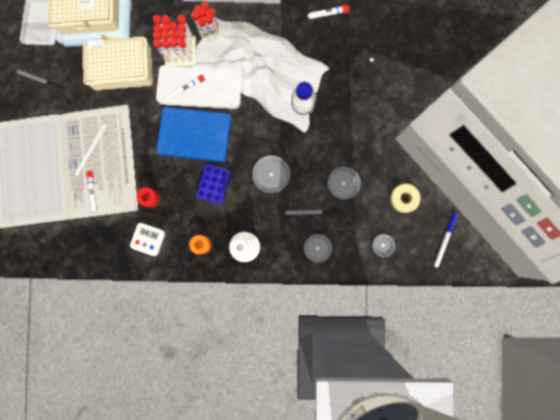

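Top view: the white stack is at about (col 244, row 247). The grey cups are at (271,174) and (344,183), which are large, and (318,248) and (383,245), which are smaller. The orange (200,245) and red (148,197) look-alikes are not part of the job. The tape roll is at (405,198) and the violet block at (213,184). The side view shows the stack at (317,250).

```bash
cat > h.py <<'E'
from rig import *
import numpy as np, cv2
def undist(f,u,v):
    K=f["K"]; xd=np.array([(u-K[0,2])/K[0,0],(v-K[1,2])/K[1,1]])
    x=xd.copy()
    for _ in range(20): x=xd/(1+f["k1"]*(x@x))
    return x
def ray(f,u,v):
    x=undist(f,u,v); E=f["extrinsics"]; return E[:3,3],E[:3,:3]@np.array([x[0],x[1],1])
def atz(f,u,v,z):
    o,d=ray(f,u,v); return o+d*(z-o[2])/d[2]
def proj(f,P):
    E=f["extrinsics"]; p=E[:3,:3].T@(np.asarray(P,float)-E[:3,3]); x=p[:2]/p[2]; x=x*(1+f["k1"]*(x@x))
    return x[0]*f["K"][0,0]+f["K"][0,2], x[1]*f["K"][1,1]+f["K"][1,2]
def outline(f,c,r,z,n=48):
    return np.array([proj(f,[c[0]+r*np.cos(t),c[1]+r*np.sin(t),z]) for t in np.linspace(0,2*np.pi,n)])
def crop(f,u,v,w,h,s,draw=(),name="x"):
    M=np.array([[s,0,-(u-w/2)*s],[0,s,-(v-h/2)*s]],float)
    im=cv2.warpAffine(f["pixels"][:,:,::-1].copy(),M,(int(w*s),int(h*s)),flags=cv2.INTER_CUBIC)
    for pts,col in draw:
        p=((pts+0.5)@M[:,:2].T+M[:,2]-0.5*0).round().astype(np.int32)
        cv2.polylines(im,[p],False,col,1)
    cv2.imwrite(f"pics/{name}.png",im)
E
python3 - <<'E'
from h import *
for n in("top","side"):
    f=grab_frame(n)
    for t in ["cup_66_seat","cup_54_seat","cup_42_seat","cup_30_seat","adapter_66_center","adapter_54_center","adapter_42_center","adapter_30_center","tape_roll","block_a"]:
        try:
            for m in masks_of(n,t)[:4]:
                r,c=m["centre"]; ys,xs=np.nonzero(m["pixels"])
                print(n,t,round(m["conf"],2),"uv",round(c),round(r),"bbox",xs.min(),xs.max(),ys.min(),ys.max(),len(xs))
        except Exception as e: print(n,t,e)
f=grab_frame("top")
for k,(u,v) in dict(c66=(271,174),c54=(344,183),c42=(318,248),c30=(383,245)).items(): print(k,atz(f,u,v,8).round(1))
print(atz(f,244,247,160).round(1),atz(f,405,198,19).round(1),atz(f,213,184,26).round(1))
crop(f,310,212,190,110,4,name="t1")
f=grab_frame("side"); crop(f,300,240,140,110,5,name="s1")
E
```

```text
top cup_66_seat 0.95 uv 271 174 bbox 253 288 156 192 1050
top cup_54_seat 0.83 uv 341 181 bbox 328 359 167 198 831
top cup_54_seat 0.32 uv 253 240 bbox 242 258 232 260 109
top cup_42_seat 0.67 uv 316 248 bbox 304 331 235 261 585
top cup_30_seat 0.88 uv 383 245 bbox 372 394 234 256 412
top cup_30_seat 0.58 uv 344 182 bbox 327 359 167 199 875
top adapter_66_center 0.56 uv 254 244 bbox 241 260 231 259 162
top adapter_54_center 0.58 uv 247 238 bbox 230 255 234 258 142
top adapter_42_center 0.64 uv 204 244 bbox 190 211 235 253 326
top adapter_42_center 0.62 uv 150 198 bbox 138 158 188 205 300
top adapter_30_center 0.74 uv 240 250 bbox 232 248 240 254 207
top tape_roll 0.68 uv 406 192 bbox 391 419 184 210 553
top block_a 0.84 uv 213 185 bbox 196 231 164 203 982
side cup_66_seat 0.72 uv 318 243 bbox 308 327 229 252 384
side cup_66_seat 0.64 uv 250 251 bbox 232 268 239 263 757
side cup_54_seat 0.68 uv 278 216 bbox 263 290 208 225 426
side cup_42_seat 0.58 uv 337 234 bbox 327 341 227 243 197
side cup_30_seat 0.56 uv 336 206 bbox 326 342 200 212 180
side cup_30_seat 0.39 uv 318 278 bbox 302 331 264 286 497
side adapter_66_center 0.94 uv 316 275 bbox 302 332 262 287 527
side adapter_54_center 0.68 uv 316 256 bbox 305 330 245 270 468
side adapter_42_center 0.95 uv 304 300 bbox 294 316 288 316 565
side adapter_42_center 0.91 uv 234 339 bbox 219 244 323 356 726
side adapter_42_center 0.88 uv 317 243 bbox 308 327 230 251 339
side adapter_30_center 0.52 uv 322 223 bbox 312 326 211 234 314
side tape_roll 0.53 uv 301 192 bbox 290 311 185 201 318
side block_a 0.56 uv 243 288 bbox 220 265 269 303 1060
c66 [627.3 272.    8. ]
c54 [608.5  99.8   8. ]
c42 [455.1 159.5   8. ]
c30 [464.4   8.2   8. ]
[455.4 316.6 160. ] [574.  -40.8  19. ] [598.9 405.3  26. ]
```

View pics/t1.png

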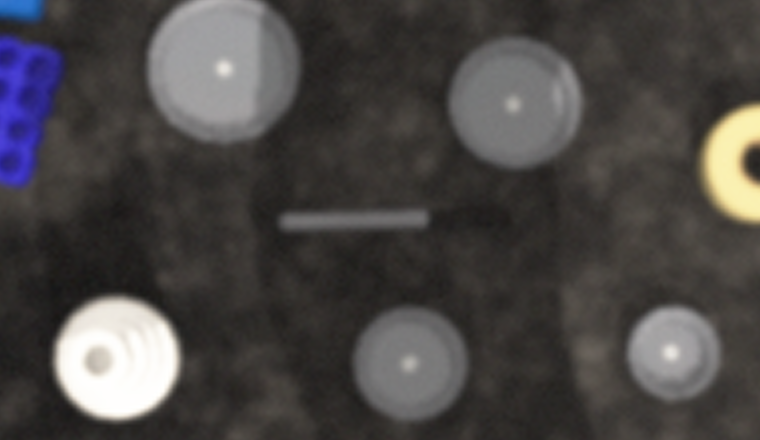

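View pics/s1.png

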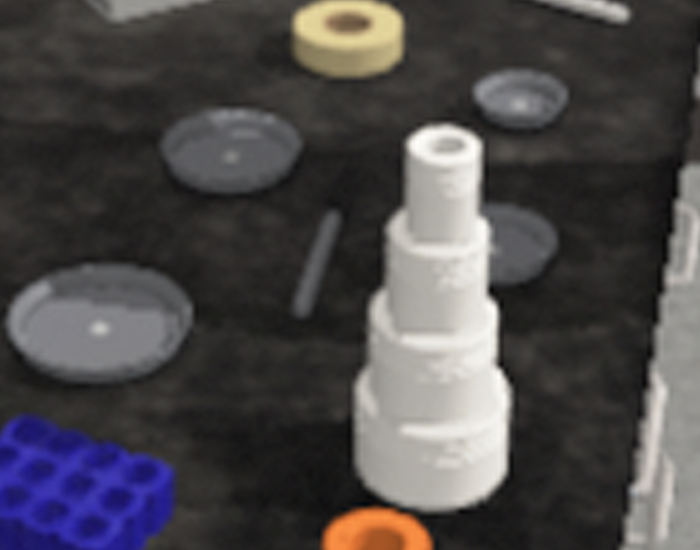

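```bash
python3 - <<'E'
from h import *
T=grab_frame("top");S=grab_frame("side")
for k,t,s in [("66",(271,174),(250,250.6)),("54",(343.3,183),(276.4,216.2)),("30",(382.75,245),(333.8,205.8))]:
    print(k,atz(T,*t,4).round(1),atz(S,*s,4).round(1))
print("42",atz(T,317,247.75,4).round(1))
print("top30",atz(T,239.75,247,160).round(1),atz(S,319.8,214,160).round(1))
def sub(f,u,v):
    g=cv2.cvtColor(f["pixels"],cv2.COLOR_RGB2GRAY).astype(float); u=int(round(u));v=int(round(v))
    w=g[v-3:v+4,u-3:u+4]; w=np.clip(w-np.median(w)-10,0,None); yy,xx=np.mgrid[v-3:v+4,u-3:u+4]
    return (w*xx).sum()/w.sum(),(w*yy).sum()/w.sum()
for k,t,s in [("66",(271,174),(250,250.6)),("54",(343.3,183),(276.4,216.2)),("30",(382.75,245),(333.8,205.8)),("42",(317,247.75),None)]:
    a=sub(T,*t);print(k,np.round(a,2),atz(T,*a,4).round(1), s and atz(S,*sub(S,*s),4).round(1))
c=(atz(T,239.75,247,160)+atz(S,319.8,214,160))/2
G=[(0,220,0),(0,0,255),(255,0,0),(0,160,255)]
d=[];e=[]
for i,(r,z) in enumerate([(15,160),(21,120),(27,80),(33,40)]):
    for zz in(z,z-40):
        d.append((outline(T,c,r,zz),G[i]));e.append((outline(S,c,r,zz),G[i]))
crop(T,246,247,70,60,9,d,"t2");crop(S,317,248,70,90,6.5,e,"s2")
E
```

```text
66 [628.  272.1   4. ] [628.7 273.2   4. ]
54 [609.1 100.9   4. ] [609.4 102.    4. ]
30 [464.4   7.8   4. ] [465.4   8.7   4. ]
42 [455.7 161.5   4. ]
top30 [455.2 325.  160. ] [454.2 327.2 160. ]
66 [270.92 174.03] [627.9 272.3   4. ] [629.  273.5   4. ]
54 [343.2 183.1] [608.9 101.1   4. ] [609.9 103.    4. ]
30 [382.6  245.04] [464.3   8.2   4. ] [465.3   9.    4. ]
42 [317.27 247.82] [455.5 160.9   4. ] None
```

View pics/t2.png

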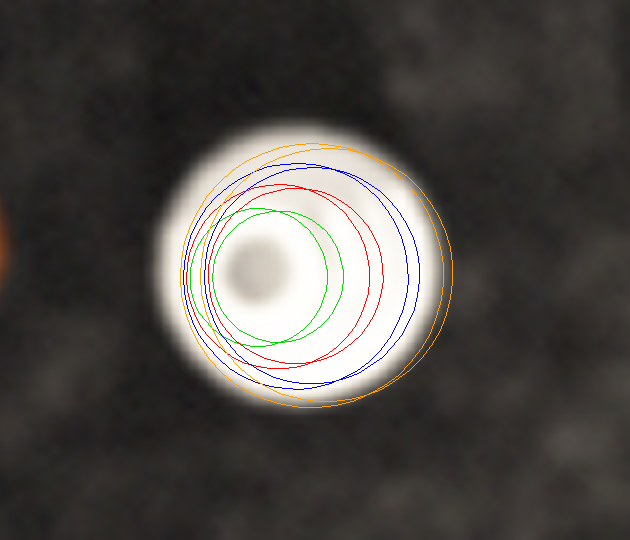

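View pics/s2.png

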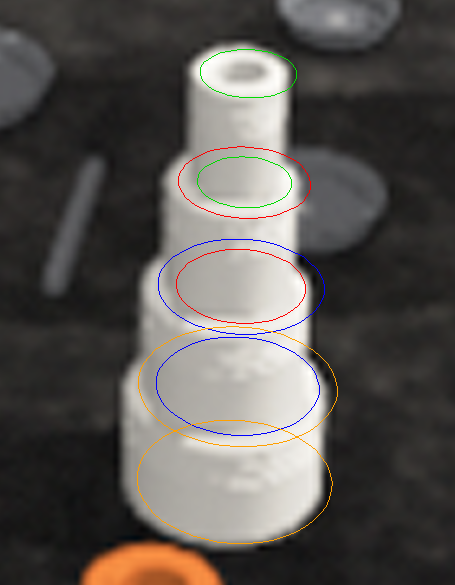

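```bash
sed -i 's/(pts+0.5)/pts/; s/-0.5\*0//' h.py; python3 - <<'E'
from h import *
T=grab_frame("top")
for p in [(398,137),(525,278),(555,280),(445,190),(480,230)]: print(p,atz(T,*p,200).round(),atz(T,*p,0).round())
print(atz(T,200,245,40).round())
E
python3 -m inch '[{"spin":-8.4,"tz":-0.01},{"spin":-8.4,"tz":-0.01},{"spin":-8.4,"tz":-0.01},{"spin":-8.4,"tz":-0.01},{"spin":-8.4,"tz":-0.01},{"spin":-8.4,"tz":-0.01},{"spin":-8.4,"tz":-0.01},{"spin":-8.4,"tz":-0.01}]' 30
```

```text
(398, 137) [669.  24. 200.] [723. -31.   0.]
(525, 278) [ 405. -216.  200.] [ 391. -332.    0.]
(555, 280) [ 402. -274.  200.] [ 387. -406.    0.]
(445, 190) [569. -65. 200.] [ 597. -142.    0.]
(480, 230) [ 494. -131.  200.] [ 503. -225.    0.]
[457. 428.  40.]$[0]: bad value
```

```bash
python3 -m inch '[{"gripper":0.085,"tx":0,"ty":0,"tz":-0.01,"spin":-8.4},{"gripper":0.085,"tx":0,"ty":0,"tz":-0.01,"spin":-8.4},{"gripper":0.085,"tx":0,"ty":0,"tz":-0.01,"spin":-8.4},{"gripper":0.085,"tx":0,"ty":0,"tz":-0.01,"spin":-8.4},{"gripper":0.085,"tx":0,"ty":0,"tz":-0.01,"spin":-8.4},{"gripper":0.085,"tx":0,"ty":0,"tz":-0.01,"spin":-8.4},{"gripper":0.085,"tx":0,"ty":0,"tz":-0.01,"spin":-8.4},{"gripper":0.085,"tx":0,"ty":0,"tz":-0.01,"spin":-8.4}]' 30
```

```text
clock: 2.25
eef_pos: [240.9, -576.6, 285.8]
tcp_rot: [-3.142, -0.0, 1.575]
contact_force: [-0.1, -0.4, 0.5]
opening: 0.996
```

```bash
python3 -m inch '[{"gripper":0.085,"tx":0.045,"ty":0.008,"tz":0,"spin":0},{"gripper":0.085,"tx":0.045,"ty":0.008,"tz":0,"spin":0},{"gripper":0.085,"tx":0.045,"ty":0.008,"tz":0,"spin":0},{"gripper":0.085,"tx":0.045,"ty":0.008,"tz":0,"spin":0},{"gripper":0.085,"tx":0.045,"ty":0.008,"tz":0,"spin":0},{"gripper":0.085,"tx":0.045,"ty":0.008,"tz":0,"spin":0},{"gripper":0.085,"tx":0.045,"ty":0.008,"tz":0,"spin":0},{"gripper":0.085,"tx":0.045,"ty":0.008,"tz":0,"spin":0}]'
python3 -m inch '[{"gripper":0.085,"tx":0.045,"ty":0.008,"tz":0,"spin":0},{"gripper":0.085,"tx":0.045,"ty":0.008,"tz":0,"spin":0},{"gripper":0.085,"tx":0.045,"ty":0.008,"tz":0,"spin":0},{"gripper":0.085,"tx":0.045,"ty":0.008,"tz":0,"spin":0},{"gripper":0.085,"tx":0.045,"ty":0.01,"tz":0,"spin":0},{"gripper":0.085,"tx":0.045,"ty":0.01,"tz":0,"spin":0},{"gripper":0.085,"tx":0.045,"ty":0.01,"tz":0,"spin":0},{"gripper":0.085,"tx":0.045,"ty":0.01,"tz":0,"spin":0}]'
```

```text
clock: 3.05
eef_pos: [305.7, -215.2, 285.6]
tcp_rot: [3.141, 0.0, 1.568]
contact_force: [0.1, -0.1, -0.0]
opening: 0.992
clock: 3.85
eef_pos: [378.5, 145.2, 285.8]
tcp_rot: [3.14, -0.0, 1.569]
contact_force: [1.1, -0.9, 0.3]
opening: 0.992
```

```bash
python3 -m inch '[{"gripper":0.085,"tx":0.03,"ty":0.013,"tz":0.01,"spin":0},{"gripper":0.085,"tx":0.03,"ty":0.013,"tz":0.01,"spin":0},{"gripper":0.085,"tx":0.03,"ty":0.013,"tz":0.01,"spin":0},{"gripper":0.085,"tx":0.03,"ty":0.013,"tz":0.01,"spin":0},{"gripper":0.085,"tx":0.03,"ty":0.013,"tz":0.01,"spin":0},{"gripper":0.085,"tx":0.03,"ty":0.011,"tz":0.01,"spin":0},{"gripper":0.085,"tx":0,"ty":0,"tz":0.01,"spin":0},{"gripper":0.085,"tx":0,"ty":0,"tz":0,"spin":0}]'
python3 - <<'E'
from h import *
print(sense()["eef_pos"],sense()["tcp_rot"])
S=grab_frame("side");crop(S,317,208,120,120,5,name="s3")
E
```

```text
clock: 4.65
eef_pos: [453.9, 322.5, 213.6]
tcp_rot: [-3.139, 0.002, 1.57]
contact_force: [-1.0, -0.6, -0.5]
opening: 0.996
[453.8655481  322.46356397 213.6329536 ] [-3.13895843e+00  2.08414615e-03  1.56974172e+00]
```

View pics/s3.png

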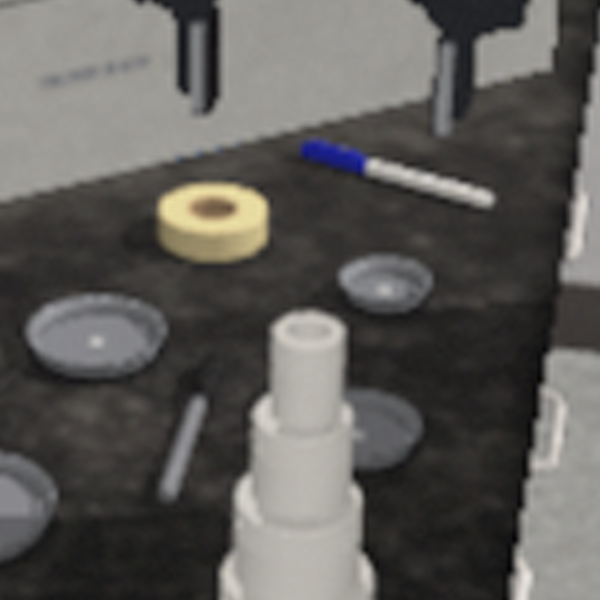

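```bash
python3 - <<'E'
from h import *
S=grab_frame("side")
for z in (213.6,220,227): print(z,[np.round(proj(S,[453.9+d,322.5,z]),1) for d in(45,-45)])
E
```

```text
213.6 [array([298.8, 187. ]), array([344.1, 191.6])]
220 [array([298.8, 184.1]), array([344.3, 188.7])]
227 [array([298.8, 180.9]), array([344.5, 185.4])]
```

```bash
python3 - <<'E'
from h import *
print(sense()["eef_pos"])
S=grab_frame("side")
p=sense()["eef_pos"]
d=[(np.array([proj(S,[p[0]+dx,p[1],p[2]+h]) for dx in(-60,60)]),c) for h,c in((0,(0,0,255)),(19,(0,255,0)),(32,(255,0,0)),(73,(0,255,255)))]
crop(S,317,165,120,100,5,d,name="s4")
E
```

```text
[454.38789695 322.00373909 215.31678565]
```

View pics/s4.png

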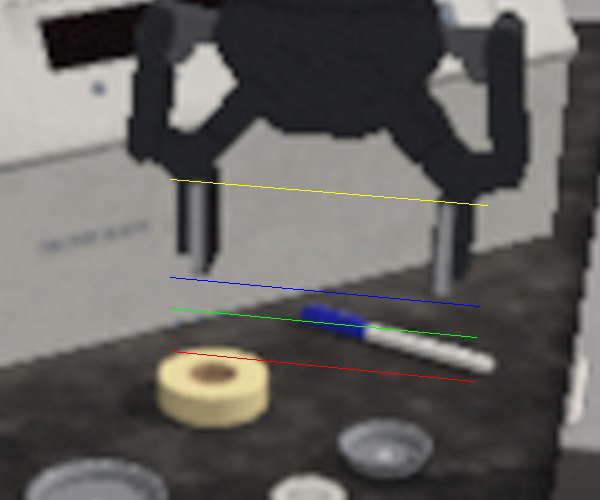

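```bash
python3 - <<'E'
from h import *
S=grab_frame("top")
p=sense()["eef_pos"]
d=[(np.array([proj(S,[p[0]+dx,p[1]+dy,p[2]+h]) for dx,dy in((-60,0),(60,0),(0,0),(0,-30),(0,30))]),c) for h,c in((0,(0,0,255)),(32,(255,0,0)),(73,(0,255,255)))]
crop(S,250,240,120,100,6,d,name="t4")
E
```

```text
(no output)
```

View pics/t4.png

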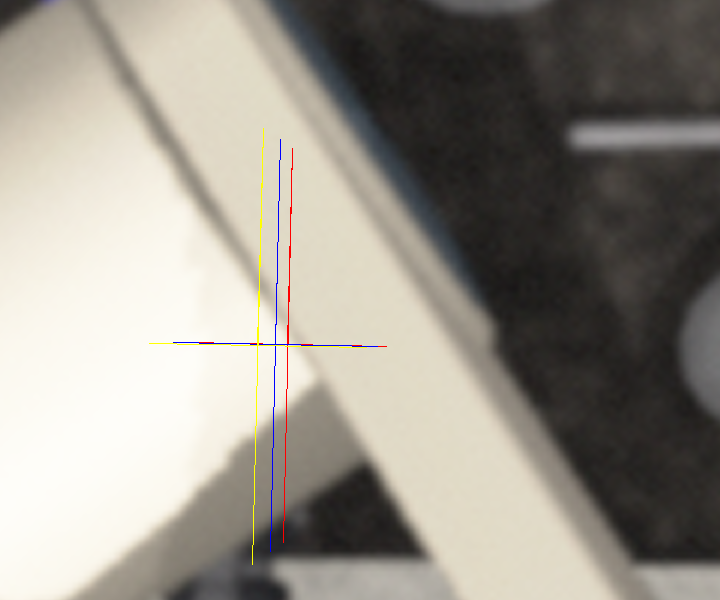

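```bash
python3 -m inch '[{"gripper":0.036,"tx":0,"ty":0,"tz":0,"spin":0},{"gripper":0.036,"tx":0,"ty":0,"tz":0,"spin":0},{"gripper":0.036,"tx":0,"ty":0,"tz":0,"spin":0},{"gripper":0.036,"tx":0,"ty":0,"tz":0,"spin":0},{"gripper":0.036,"tx":0,"ty":0,"tz":0,"spin":0},{"gripper":0.036,"tx":0,"ty":0,"tz":0,"spin":0},{"gripper":0.036,"tx":0,"ty":0,"tz":0,"spin":0},{"gripper":0.036,"tx":0,"ty":0,"tz":0,"spin":0}]'
python3 - <<'E'
from h import *
print(sense()["eef_pos"])
S=grab_frame("side")
p=sense()["eef_pos"]
d=[(np.array([proj(S,[p[0]+dx,p[1],p[2]+h]) for dx in(-60,60)]),c) for h,c in((0,(0,0,255)),(19,(0,255,0)),(32,(255,0,0)),(73,(0,255,255)))]
crop(S,317,165,120,120,5,d,name="s5")
E
```

```text
clock: 5.65
eef_pos: [454.9, 322.9, 215.3]
tcp_rot: [-3.142, 0.0, 1.569]
contact_force: [0.5, 0.3, -0.1]
opening: 0.421
[454.85789022 322.8806518  215.34364212]
```

View pics/s5.png

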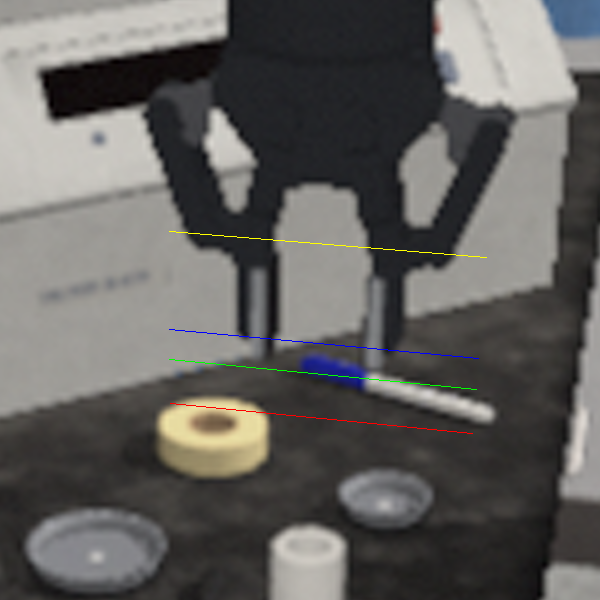

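```bash
python3 -m inch '[{"gripper":0.06,"tx":0.003,"ty":0,"tz":0,"spin":0},{"gripper":0.06,"tx":0,"ty":0,"tz":0.01,"spin":0},{"gripper":0.06,"tx":0,"ty":0,"tz":0.01,"spin":0},{"gripper":0.06,"tx":0,"ty":0,"tz":0.01,"spin":0},{"gripper":0.06,"tx":0,"ty":0,"tz":0.01,"spin":0},{"gripper":0.06,"tx":0,"ty":0,"tz":0.01,"spin":0},{"gripper":0.06,"tx":0,"ty":0,"tz":0.01,"spin":0},{"gripper":0.06,"tx":0,"ty":0,"tz":0,"spin":0}]'
python3 - <<'E'
from h import *
print(sense()["eef_pos"])
S=grab_frame("side")
p=sense()["eef_pos"]
d=[(np.array([proj(S,[p[0]+dx,p[1],p[2]+h]) for dx in(-60,60)]),c) for h,c in((0,(0,0,255)),(19,(0,255,0)),(32,(255,0,0)),(73,(0,255,255)))]
crop(S,317,195,120,120,5,d,name="s6")
E
```

```text
clock: 6.5
eef_pos: [454.0, 325.2, 153.6]
tcp_rot: [-3.139, 0.002, 1.569]
contact_force: [-0.0, -0.2, 0.6]
opening: 0.7
[454.03451998 325.22239821 153.6279186 ]
```

View pics/s6.png

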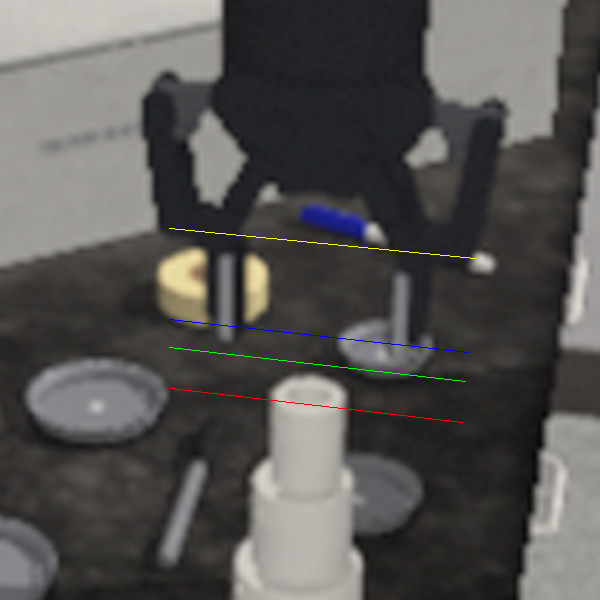

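```bash
python3 -m inch '[{"gripper":0.06,"tx":0,"ty":0,"tz":0.01,"spin":0},{"gripper":0.06,"tx":0,"ty":0,"tz":0.01,"spin":0},{"gripper":0.06,"tx":0,"ty":0,"tz":0.008,"spin":0},{"gripper":0.06,"tx":0,"ty":0,"tz":0,"spin":0},{"gripper":0.06,"tx":0,"ty":0,"tz":0,"spin":0},{"gripper":0.06,"tx":0,"ty":0,"tz":0,"spin":0},{"gripper":0.06,"tx":0,"ty":0,"tz":0,"spin":0},{"gripper":0.06,"tx":0,"ty":0,"tz":0,"spin":0}]'
python3 - <<'E'
from h import *
print(sense()["eef_pos"])
S=grab_frame("side")
p=sense()["eef_pos"]
d=[(np.array([proj(S,[p[0]+dx,p[1],p[2]+h]) for dx in(-60,60)]),c) for h,c in((0,(0,0,255)),(19,(0,255,0)),(32,(255,0,0)),(73,(0,255,255)))]
crop(S,317,210,100,100,6,d,name="s7")
E
```

```text
clock: 7.35
eef_pos: [455.1, 326.0, 127.7]
tcp_rot: [3.141, -0.0, 1.569]
contact_force: [0.3, 0.2, -1.0]
opening: 0.698
[455.06216414 325.99275002 127.69956746]
```

View pics/s7.png

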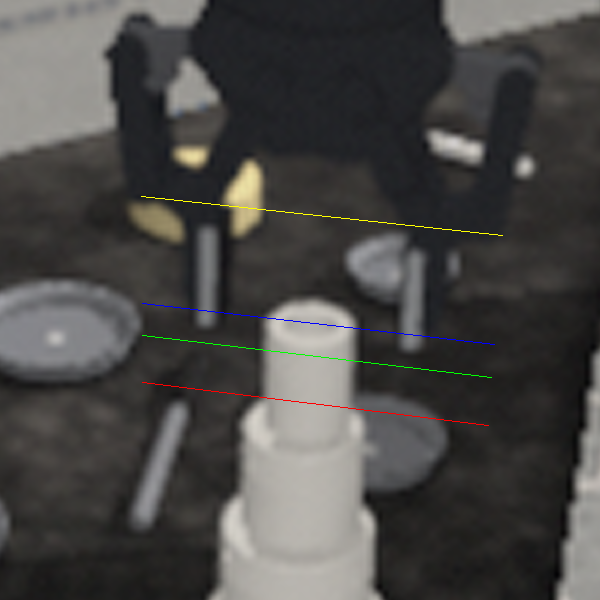

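```bash
python3 -m inch '[{"gripper":0.06,"tx":0,"ty":0,"tz":0.005,"spin":0},{"gripper":0.06,"tx":0,"ty":0,"tz":0.004,"spin":0},{"gripper":0.06,"tx":0,"ty":0,"tz":0,"spin":0},{"gripper":0.04,"tx":0,"ty":0,"tz":0,"spin":0},{"gripper":0.036,"tx":0,"ty":0,"tz":0,"spin":0},{"gripper":0.033,"tx":0,"ty":0,"tz":0,"spin":0},{"gripper":0.033,"tx":0,"ty":0,"tz":0,"spin":0},{"gripper":0.033,"tx":0,"ty":0,"tz":0,"spin":0}]' 30
python3 - <<'E'
from h import *
print(sense()["eef_pos"])
S=grab_frame("side")
p=sense()["eef_pos"]
crop(S,317,210,100,100,6,name="s8")
E
```

```text
clock: 8.2
eef_pos: [455.0, 325.9, 118.5]
tcp_rot: [3.141, -0.0, 1.569]
contact_force: [0.0, -0.1, -0.5]
opening: 0.386
[454.97165492 325.92019516 118.50205735]
```

View pics/s8.png

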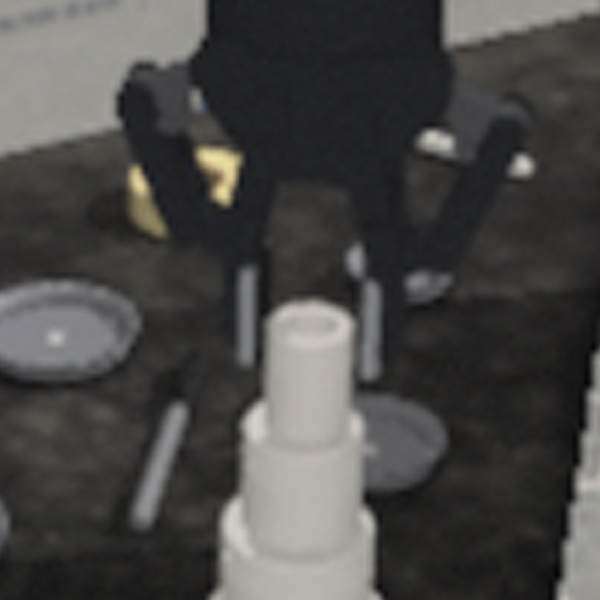

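```bash
python3 -m inch '[{"gripper":0.036,"tx":0,"ty":0,"tz":0.002,"spin":0},{"gripper":0.036,"tx":0,"ty":0,"tz":0.002,"spin":0},{"gripper":0.036,"tx":0,"ty":0,"tz":0.0,"spin":0},{"gripper":0.031,"tx":0,"ty":0,"tz":0,"spin":0},{"gripper":0.02,"tx":0,"ty":0,"tz":0,"spin":0},{"gripper":0.02,"tx":0,"ty":0,"tz":0,"spin":0},{"gripper":0.02,"tx":0,"ty":0,"tz":0,"spin":0},{"gripper":0.02,"tx":0,"ty":0,"tz":0,"spin":0}]' 30
python3 - <<'E'
from h import *
print(sense()["eef_pos"])
S=grab_frame("side")
p=sense()["eef_pos"]
crop(S,317,210,100,100,6,name="s9")
E
```

```text
clock: 9.05
eef_pos: [455.0, 325.9, 114.5]
tcp_rot: [3.141, -0.0, 1.569]
contact_force: [0.3, 0.6, 0.9]
opening: 0.338
[454.97030129 325.91208165 114.4594294 ]
```

View pics/s9.png

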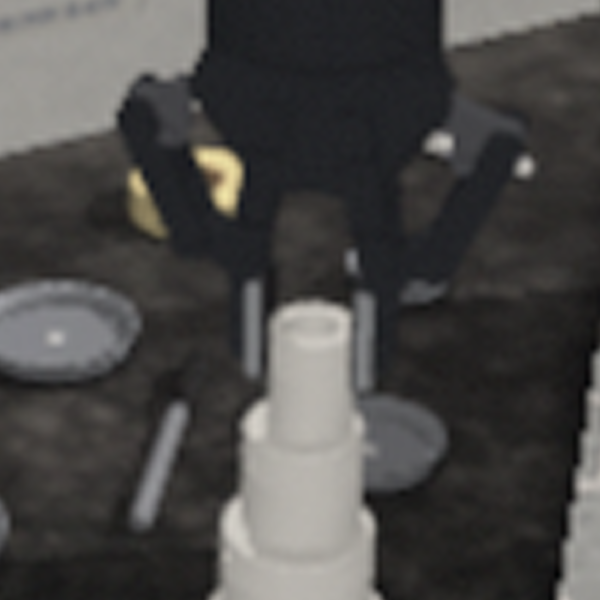

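```bash
python3 -m inch '[{"gripper":0.015,"tx":0,"ty":0,"tz":0,"spin":0},{"gripper":0.015,"tx":0,"ty":0,"tz":0,"spin":0},{"gripper":0.015,"tx":0,"ty":0,"tz":0.0,"spin":0},{"gripper":0.015,"tx":0,"ty":0,"tz":0,"spin":0},{"gripper":0.015,"tx":0,"ty":0,"tz":0,"spin":0},{"gripper":0.015,"tx":0,"ty":0,"tz":0,"spin":0},{"gripper":0.015,"tx":0,"ty":0,"tz":0,"spin":0},{"gripper":0.015,"tx":0,"ty":0,"tz":0,"spin":0}]' 30
python3 - <<'E'
from h import *
print(sense())
S=grab_frame("side")
p=sense()["eef_pos"]
E=S["extrinsics"]
for dx in(-15,15):
  for dy in(-11,0,11): print(dx,dy,np.round((np.array(proj(S,[p[0]+dx,p[1]+dy,145]))-[267,160])*6))
crop(S,317,210,100,100,6,name="s10")
E
```

```text
clock: 9.9
eef_pos: [454.9, 325.9, 114.4]
tcp_rot: [3.142, -0.0, 1.569]
contact_force: [-0.9, 0.4, 1.8]
opening: 0.34
{'clock': 9.9, 'qpos': array([ 6.18918908e-01,  3.57813291e-01,  1.85568586e+00, -1.66509867e-05,
        9.27991635e-01,  6.21077841e-01]), 'qvel': array([-2.07708903e-03, -1.10955238e-03, -3.05952286e-05,  1.15820846e-04,
        1.59900731e-03, -7.69397510e-05]), 'joint_efforts': array([ 2.95367895e-02, -5.44532597e+01, -2.79711002e+01,  5.72719771e-03,
        1.16379722e-01, -8.82961740e-04]), 'eef_pos': array([454.94281309, 325.88141302, 114.42709761]), 'tcp_rot': array([ 3.14150206e+00, -4.84362162e-05,  1.56864738e+00]), 'contact_force': array([-0.8763758 ,  0.37638145,  1.81408271]), 'wrist_torque': array([ 0.0021295 , -0.07905812,  0.00604942]), 'opening': 0.3395141056370074}
-15 -11 [363. 349.]
-15 0 [358. 365.]
-15 11 [352. 382.]
15 -11 [276. 339.]
15 0 [270. 355.]
15 11 [264. 371.]
```

View pics/s10.png

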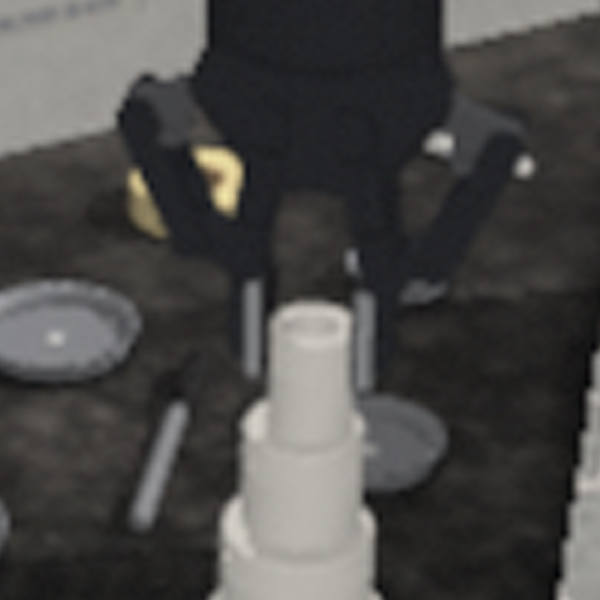

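```bash
python3 -m inch '[{"gripper":0.015,"tx":0,"ty":0,"tz":0,"spin":0},{"gripper":0.015,"tx":0,"ty":0,"tz":-0.003,"spin":0},{"gripper":0.015,"tx":0,"ty":0,"tz":-0.006,"spin":0},{"gripper":0.015,"tx":0,"ty":0,"tz":-0.01,"spin":0},{"gripper":0.015,"tx":0,"ty":0,"tz":-0.01,"spin":0},{"gripper":0.015,"tx":0,"ty":0,"tz":-0.01,"spin":0},{"gripper":0.015,"tx":0,"ty":0,"tz":-0.006,"spin":0},{"gripper":0.015,"tx":0,"ty":0,"tz":0,"spin":0}]' 45
python3 - <<'E'
from h import *
S=grab_frame("side")
crop(S,317,200,100,100,6,name="s11")
E
```

```text
clock: 10.75
eef_pos: [455.6, 326.3, 160.7]
tcp_rot: [3.14, -0.001, 1.569]
contact_force: [-0.2, -0.6, -0.4]
opening: 0.332
```

View pics/s11.png

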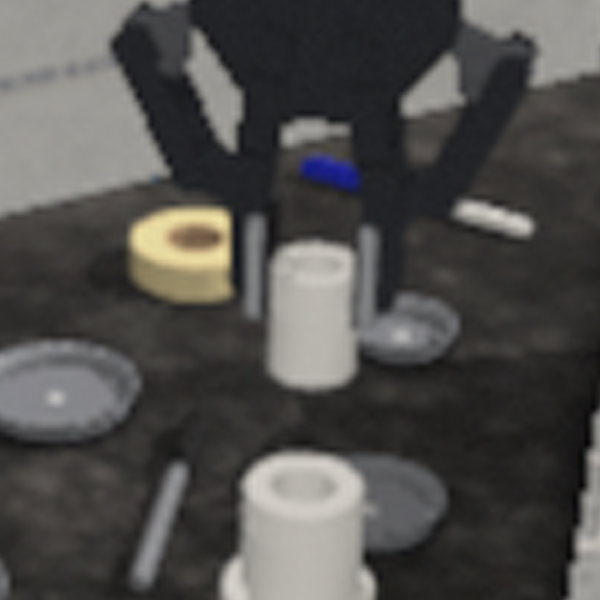

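```bash
python3 -m inch '[{"gripper":0.015,"tx":-0.015,"ty":0.001,"tz":0,"spin":0},{"gripper":0.015,"tx":-0.03,"ty":0.001,"tz":0,"spin":0},{"gripper":0.015,"tx":-0.035,"ty":0.001,"tz":0,"spin":0},{"gripper":0.015,"tx":-0.035,"ty":0.001,"tz":0,"spin":0},{"gripper":0.015,"tx":-0.035,"ty":0.001,"tz":0,"spin":0},{"gripper":0.015,"tx":-0.035,"ty":0.001,"tz":0,"spin":0},{"gripper":0.015,"tx":-0.035,"ty":0.001,"tz":0,"spin":0},{"gripper":0.015,"tx":-0.035,"ty":0.001,"tz":0,"spin":0}]'
python3 -m inch '[{"gripper":0.015,"tx":-0.03,"ty":0.001,"tz":0.01,"spin":0},{"gripper":0.015,"tx":-0.02,"ty":0,"tz":0.02,"spin":0},{"gripper":0.015,"tx":-0.01,"ty":0,"tz":0.02,"spin":0},{"gripper":0.015,"tx":0,"ty":0,"tz":0.02,"spin":0},{"gripper":0.015,"tx":0,"ty":0,"tz":0.02,"spin":0},{"gripper":0.015,"tx":0,"ty":0,"tz":0.01,"spin":0},{"gripper":0.015,"tx":0,"ty":0,"tz":0,"spin":0},{"gripper":0.015,"tx":0,"ty":0,"tz":0,"spin":0}]'
python3 - <<'E'
from h import *
S=grab_frame("side"); print(sense()["eef_pos"])
crop(S,330,180,100,100,6,name="s12")
S=grab_frame("top"); crop(S,370,235,100,100,6,name="t12")
E
```

```text
clock: 11.6
eef_pos: [461.4, 68.7, 158.9]
tcp_rot: [-3.141, 0.0, 1.569]
contact_force: [0.2, 0.9, -0.4]
opening: 0.334
clock: 12.4
eef_pos: [463.2, 10.7, 59.7]
tcp_rot: [-3.141, 0.0, 1.569]
contact_force: [0.3, -0.3, -0.3]
opening: 0.331
[463.61953583  10.79477035  60.02170047]
```

View pics/s12.png

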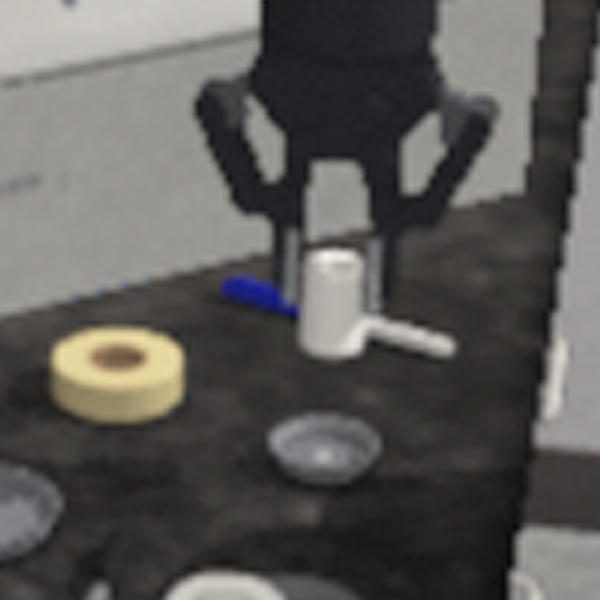

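View pics/t12.png

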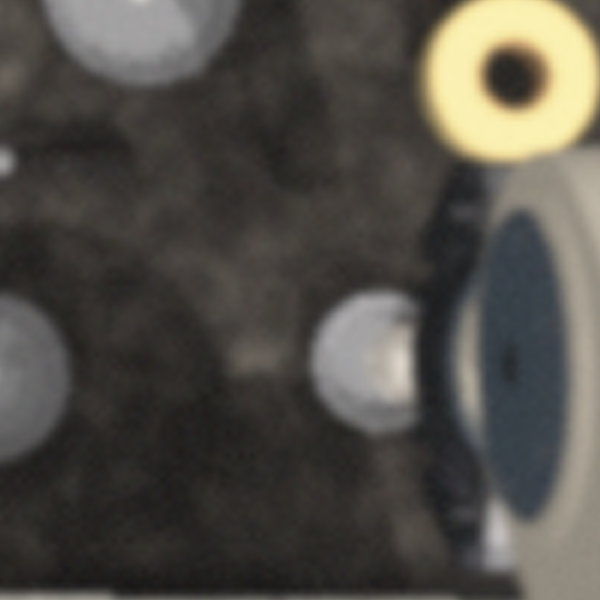

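```bash
cat >> h.py <<'E'
def chk(name,off,r,u,v,w=100,s=6,cam="side"):
    S=grab_frame(cam); p=sense()["eef_pos"]; print(p.round(1), sense()["contact_force"].round(1), sense()["opening"])
    d=[(outline(S,p,r,p[2]+off),(0,0,255)),(outline(S,p,r,p[2]+off+40),(0,255,0))]
    crop(S,u,v,w,w,s,d,name)
E
python3 - <<'E'
from h import *
chk("s13",5.5,15,330,180)
E
```

```text
[463.9  10.9  60.2] [ 0.7  0.2 -0.3] 0.33380564222410236
```

View pics/s13.png

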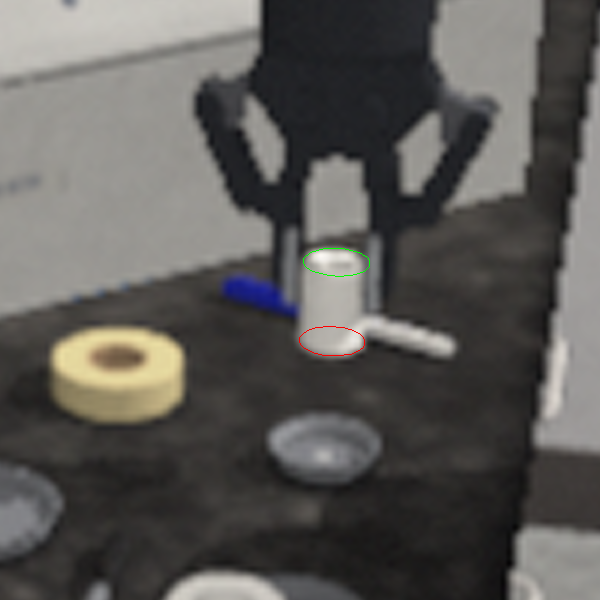

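```bash
python3 -m inch '[{"gripper":0.015,"tx":-0.002,"ty":0.001,"tz":0.005,"spin":0},{"gripper":0.015,"tx":0,"ty":0,"tz":0.01,"spin":0},{"gripper":0.015,"tx":0,"ty":0,"tz":0.01,"spin":0},{"gripper":0.015,"tx":0,"ty":0,"tz":0.01,"spin":0},{"gripper":0.015,"tx":0,"ty":0,"tz":0.008,"spin":0},{"gripper":0.015,"tx":0,"ty":0,"tz":0.005,"spin":0},{"gripper":0.015,"tx":0,"ty":0,"tz":0,"spin":0},{"gripper":0.015,"tx":0,"ty":0,"tz":0,"spin":0}]'
python3 - <<'E'
from h import *
chk("s14",5.5,15,330,190)
E
```

```text
clock: 13.35
eef_pos: [464.2, 8.9, 11.3]
tcp_rot: [-3.141, -0.0, 1.569]
contact_force: [0.1, -0.9, -0.8]
opening: 0.332
[464.4   8.9  11.5] [ 0.3  0.5 -0.5] 0.3329002987337448
```

View pics/s14.png

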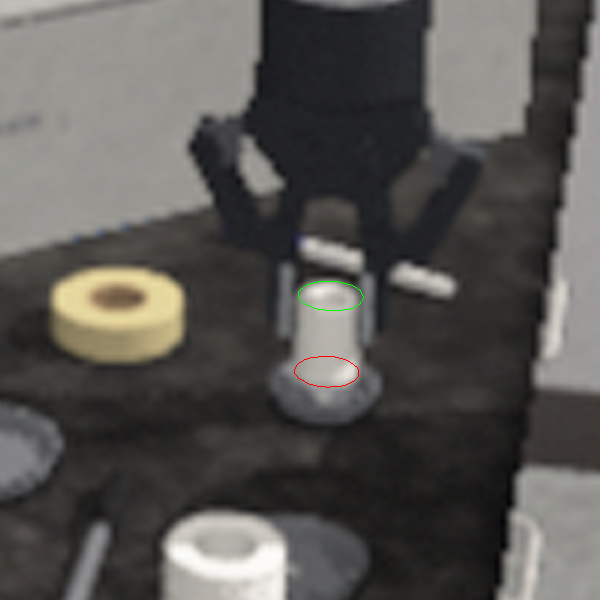

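```bash
python3 -m inch '[{"gripper":0.015,"tx":0,"ty":0,"tz":0.003,"spin":0},{"gripper":0.015,"tx":0,"ty":0,"tz":0.003,"spin":0},{"gripper":0.015,"tx":0,"ty":0,"tz":0.002,"spin":0},{"gripper":0.015,"tx":0,"ty":0,"tz":0.002,"spin":0},{"gripper":0.015,"tx":0,"ty":0,"tz":0.001,"spin":0},{"gripper":0.015,"tx":0,"ty":0,"tz":0,"spin":0},{"gripper":0.015,"tx":0,"ty":0,"tz":0,"spin":0},{"gripper":0.015,"tx":0,"ty":0,"tz":0,"spin":0}]'
python3 -m inch '[{"gripper":0.015,"tx":0,"ty":0,"tz":0.001,"spin":0},{"gripper":0.015,"tx":0,"ty":0,"tz":0,"spin":0},{"gripper":0.015,"tx":0,"ty":0,"tz":0.001,"spin":0},{"gripper":0.015,"tx":0,"ty":0,"tz":0,"spin":0},{"gripper":0.015,"tx":0,"ty":0,"tz":0,"spin":0},{"gripper":0.015,"tx":0,"ty":0,"tz":0,"spin":0},{"gripper":0.015,"tx":0,"ty":0,"tz":0,"spin":0},{"gripper":0.015,"tx":0,"ty":0,"tz":0,"spin":0}]'
python3 - <<'E'
from h import *
chk("s15",5.5,15,330,190)
E
```

```text
clock: 14.2
eef_pos: [464.3, 8.8, 0.4]
tcp_rot: [3.142, -0.0, 1.569]
contact_force: [0.4, 0.4, 0.2]
opening: 0.333
clock: 15.0
eef_pos: [464.4, 8.9, -1.5]
tcp_rot: [3.141, -0.0, 1.569]
contact_force: [-1.1, -0.9, 5.4]
opening: 0.332
[464.3   8.8  -1.5] [-0.4  0.2  4.4] 0.3295707681549002
```

View pics/s15.png

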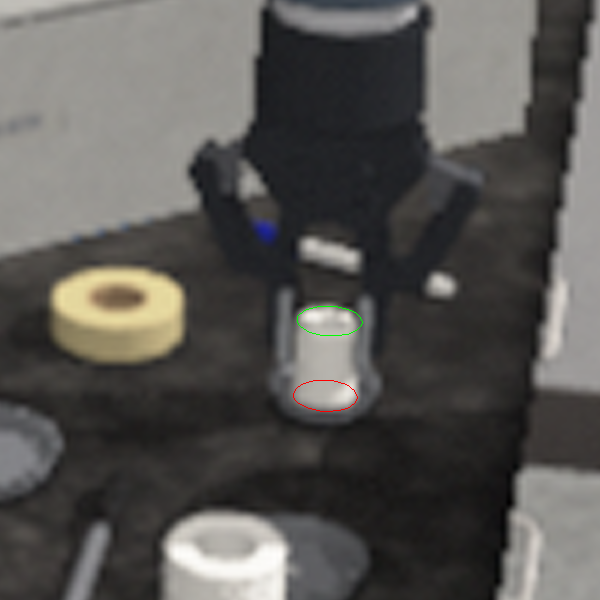

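```bash
python3 -m inch '[{"gripper":0.034,"tx":0,"ty":0,"tz":0,"spin":0},{"gripper":0.04,"tx":0,"ty":0,"tz":0,"spin":0},{"gripper":0.05,"tx":0,"ty":0,"tz":0,"spin":0},{"gripper":0.055,"tx":0,"ty":0,"tz":0,"spin":0},{"gripper":0.055,"tx":0,"ty":0,"tz":-0.005,"spin":0},{"gripper":0.055,"tx":0,"ty":0,"tz":-0.015,"spin":0},{"gripper":0.06,"tx":0,"ty":0,"tz":-0.02,"spin":0},{"gripper":0.06,"tx":0,"ty":0,"tz":-0.03,"spin":0}]'
python3 - <<'E'
from h import *
T=grab_frame("side");crop(T,325,215,110,100,6,name="s16")
E
```

```text
clock: 15.85
eef_pos: [463.1, 8.9, 68.5]
tcp_rot: [-3.139, 0.0, 1.569]
contact_force: [0.9, -0.6, -0.1]
opening: 0.7
```

View pics/s16.png

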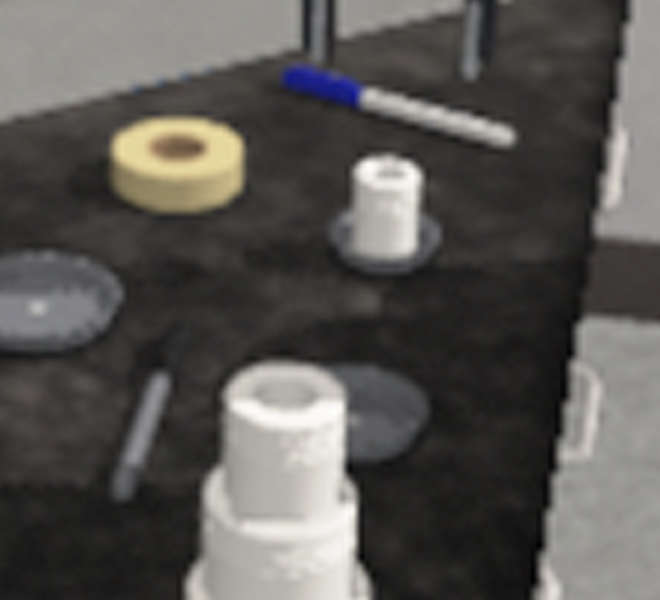

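```bash
python3 - <<'E'
from h import *
T=grab_frame("top");S=grab_frame("side")
def test(c,nm):
    G=[(0,0,255),(255,0,0),(0,160,255)]
    d=[];e=[]
    for i,(r,z) in enumerate([(21,120),(27,80),(33,40)]):
        d.append((outline(T,c[i],r,z),G[i]));e.append((outline(S,c[i],r,z),G[i]))
    d.append((outline(T,c[2],33,0),G[2]));e.append((outline(S,c[2],33,0),G[2]))
    crop(T,244,247,50,50,12,d,"t"+nm);crop(S,317,258,60,75,8,e,"s"+nm)
test([(455,327)]*3,"17")
E
```

```text
(no output)
```

View pics/t17.png

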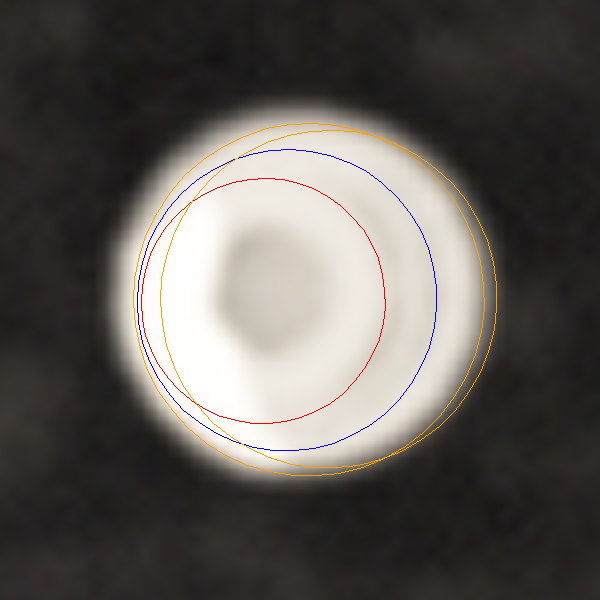

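View pics/s17.png

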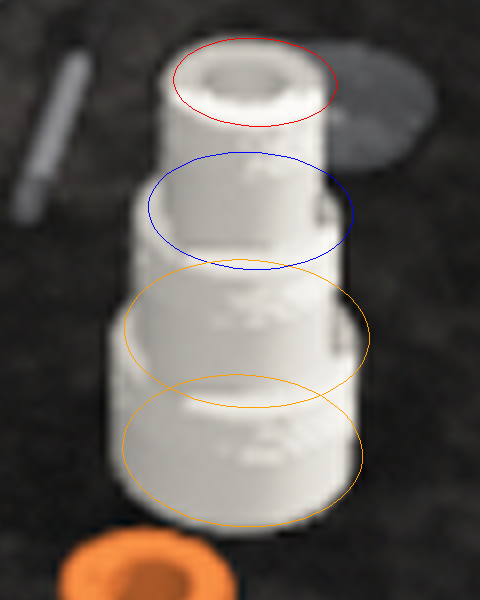

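```bash
python3 -m inch '[{"gripper":0.07,"tx":0.02,"ty":-0.001,"tz":-0.03,"spin":0},{"gripper":0.07,"tx":0.04,"ty":-0.001,"tz":-0.03,"spin":0},{"gripper":0.07,"tx":0.04,"ty":-0.001,"tz":-0.01,"spin":0},{"gripper":0.07,"tx":0.04,"ty":-0.001,"tz":0,"spin":0},{"gripper":0.07,"tx":0.04,"ty":-0.001,"tz":0,"spin":0},{"gripper":0.07,"tx":0.04,"ty":0,"tz":0,"spin":0},{"gripper":0.07,"tx":0.04,"ty":0,"tz":0,"spin":0},{"gripper":0.07,"tx":0.04,"ty":0,"tz":0,"spin":0}]'
python3 -m inch '[{"gripper":0.07,"tx":0.017,"ty":0,"tz":0,"spin":0},{"gripper":0.07,"tx":0,"ty":0,"tz":0.01,"spin":0},{"gripper":0.07,"tx":0,"ty":0,"tz":0.01,"spin":0},{"gripper":0.07,"tx":0,"ty":0,"tz":0.01,"spin":0},{"gripper":0.07,"tx":0,"ty":0,"tz":0.01,"spin":0},{"gripper":0.07,"tx":0,"ty":0,"tz":0,"spin":0},{"gripper":0.07,"tx":0,"ty":0,"tz":0,"spin":0},{"gripper":0.07,"tx":0,"ty":0,"tz":0,"spin":0}]'
python3 - <<'E'
from h import *
chk("s18",8,21,317,230)
E
```

```text
clock: 16.8
eef_pos: [459.1, 310.2, 137.5]
tcp_rot: [-3.141, 0.001, 1.569]
contact_force: [0.7, -0.7, -0.3]
opening: 0.821
clock: 17.6
eef_pos: [460.3, 325.7, 98.8]
tcp_rot: [3.141, -0.0, 1.568]
contact_force: [0.4, -0.2, -0.4]
opening: 0.817
[460.3 325.9  98.9] [-0.  -0.2  0.1] 0.8221312747143938
```

View pics/s18.png

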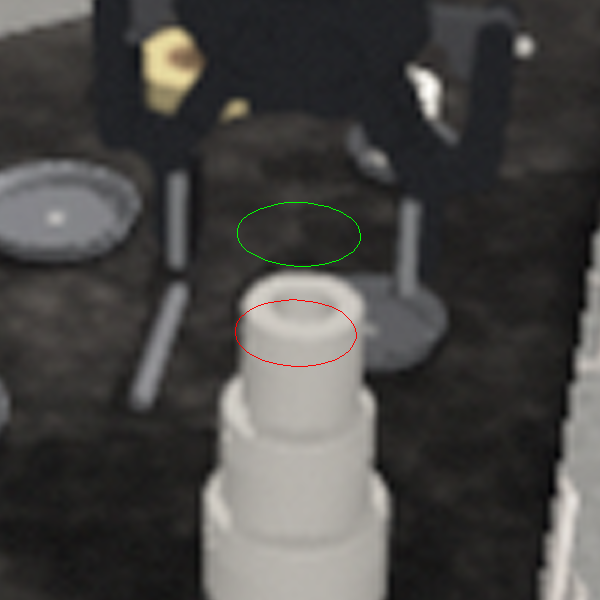

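```bash
python3 -m inch '[{"gripper":0.07,"tx":0.0005,"ty":-0.0025,"tz":0.005,"spin":0},{"gripper":0.07,"tx":0,"ty":0,"tz":0.008,"spin":0},{"gripper":0.07,"tx":0,"ty":0,"tz":0.008,"spin":0},{"gripper":0.07,"tx":0,"ty":0,"tz":0.006,"spin":0},{"gripper":0.06,"tx":0,"ty":0,"tz":0,"spin":0},{"gripper":0.05,"tx":0,"ty":0,"tz":0,"spin":0},{"gripper":0.046,"tx":0,"ty":0,"tz":0,"spin":0},{"gripper":0.046,"tx":0,"ty":0,"tz":0,"spin":0}]' 30
python3 - <<'E'
from h import *
chk("s19",8,21,317,230)
E
```

```text
clock: 18.45
eef_pos: [457.6, 326.5, 71.7]
tcp_rot: [3.141, -0.0, 1.569]
contact_force: [0.6, -0.5, 0.4]
opening: 0.538
[457.6 326.5  71.6] [0.  0.1 0.3] 0.5382570392022805
```

View pics/s19.png

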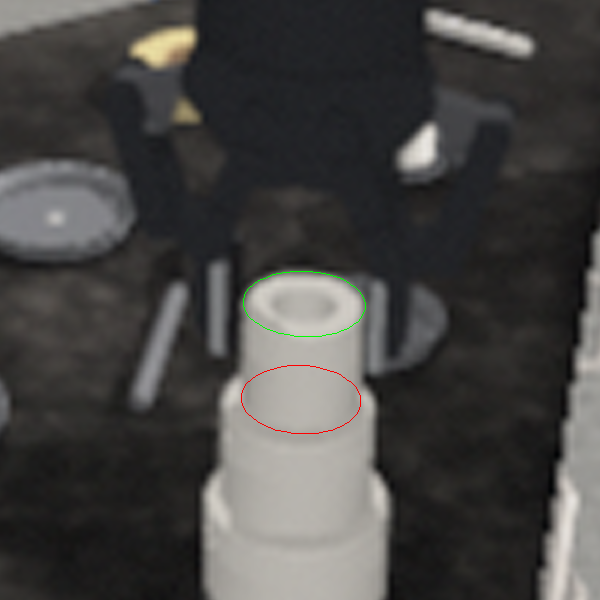

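```bash
python3 -m inch '[{"gripper":0.044,"tx":0,"ty":0,"tz":0,"spin":0},{"gripper":0.042,"tx":0,"ty":0,"tz":0,"spin":0},{"gripper":0.04,"tx":0,"ty":0,"tz":0,"spin":0},{"gripper":0.03,"tx":0,"ty":0,"tz":0,"spin":0},{"gripper":0.025,"tx":0,"ty":0,"tz":0,"spin":0},{"gripper":0.025,"tx":0,"ty":0,"tz":0,"spin":0},{"gripper":0.025,"tx":0,"ty":0,"tz":0,"spin":0},{"gripper":0.025,"tx":0,"ty":0,"tz":0,"spin":0}]' 45
python3 -m inch '[{"gripper":0.025,"tx":0,"ty":0,"tz":-0.003,"spin":0},{"gripper":0.025,"tx":0,"ty":0,"tz":-0.006,"spin":0},{"gripper":0.025,"tx":0,"ty":0,"tz":-0.01,"spin":0},{"gripper":0.025,"tx":0,"ty":0,"tz":-0.01,"spin":0},{"gripper":0.025,"tx":0,"ty":0,"tz":-0.01,"spin":0},{"gripper":0.025,"tx":0,"ty":0,"tz":-0.006,"spin":0},{"gripper":0.025,"tx":0,"ty":0,"tz":0,"spin":0},{"gripper":0.025,"tx":0,"ty":0,"tz":0,"spin":0}]'
python3 - <<'E'
from h import *
chk("s20",8,21,317,230)
E
```

```text
clock: 19.3
eef_pos: [457.5, 326.5, 71.8]
tcp_rot: [3.141, -0.0, 1.569]
contact_force: [-1.0, -1.1, 5.3]
opening: 0.473
clock: 20.1
eef_pos: [457.4, 326.3, 116.5]
tcp_rot: [3.141, -0.0, 1.569]
contact_force: [-0.5, -0.4, -1.5]
opening: 0.475
[457.2 326.2 116.2] [ 0.4 -0.5 -0.1] 0.474611458693766
```

View pics/s20.png

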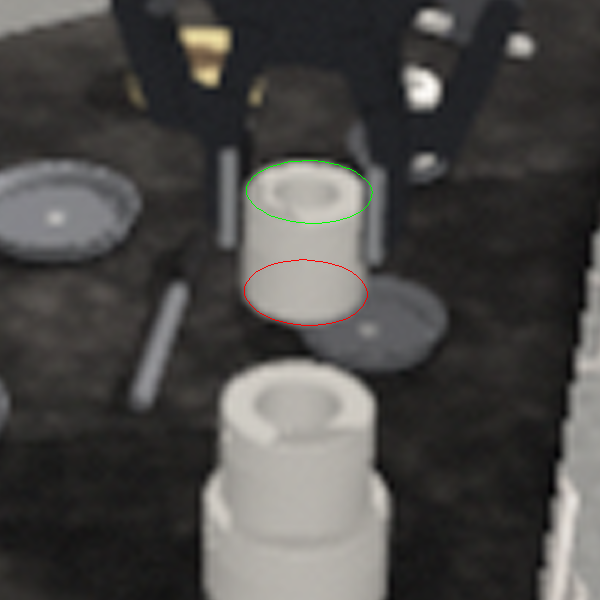

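```bash
python3 - <<'E'
from h import *
S=grab_frame("side"); print(atz(S,328.3,235,4))
E
python3 -m inch '[{"gripper":0.025,"tx":-0.01,"ty":-0.001,"tz":0,"spin":0},{"gripper":0.025,"tx":-0.025,"ty":0,"tz":0,"spin":0},{"gripper":0.025,"tx":-0.03,"ty":0,"tz":0,"spin":0},{"gripper":0.025,"tx":-0.03,"ty":0,"tz":0,"spin":0},{"gripper":0.025,"tx":-0.03,"ty":0,"tz":0,"spin":0},{"gripper":0.025,"tx":-0.025,"ty":0,"tz":0.01,"spin":0},{"gripper":0.025,"tx":-0.01,"ty":0,"tz":0.015,"spin":0},{"gripper":0.025,"tx":-0.005,"ty":0,"tz":0.015,"spin":0}]'
python3 -m inch '[{"gripper":0.025,"tx":0,"ty":0,"tz":0.015,"spin":0},{"gripper":0.025,"tx":0,"ty":0,"tz":0.015,"spin":0},{"gripper":0.025,"tx":0,"ty":0,"tz":0.01,"spin":0},{"gripper":0.025,"tx":0,"ty":0,"tz":0.01,"spin":0},{"gripper":0.025,"tx":0,"ty":0,"tz":0.005,"spin":0},{"gripper":0.025,"tx":0,"ty":0,"tz":0,"spin":0},{"gripper":0.025,"tx":0,"ty":0,"tz":0,"spin":0},{"gripper":0.025,"tx":0,"ty":0,"tz":0,"spin":0}]'
python3 - <<'E'
from h import *
chk("s21",8,21,325,230)
E
```

```text
[456.78141728 162.24433211   4.        ]
clock: 21.0
eef_pos: [455.6, 159.6, 75.9]
tcp_rot: [-3.141, 0.0, 1.567]
contact_force: [0.4, 0.2, -0.6]
opening: 0.472
clock: 21.8
eef_pos: [456.4, 161.5, 21.8]
tcp_rot: [3.141, -0.0, 1.569]
contact_force: [1.0, -0.4, -0.6]
opening: 0.476
[456.4 161.5  21.9] [ 0.9 -0.3 -1.7] 0.47431850275840476
```

View pics/s21.png

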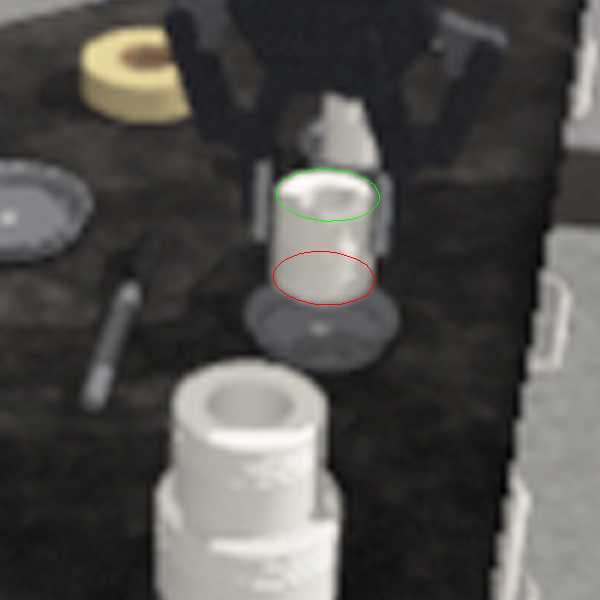

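```bash
python3 -m inch '[{"gripper":0.025,"tx":0,"ty":0,"tz":0.005,"spin":0},{"gripper":0.025,"tx":0,"ty":0,"tz":0.006,"spin":0},{"gripper":0.025,"tx":0,"ty":0,"tz":0.005,"spin":0},{"gripper":0.025,"tx":0,"ty":0,"tz":0.004,"spin":0},{"gripper":0.025,"tx":0,"ty":0,"tz":0.003,"spin":0},{"gripper":0.025,"tx":0,"ty":0,"tz":0.001,"spin":0},{"gripper":0.025,"tx":0,"ty":0,"tz":0,"spin":0},{"gripper":0.025,"tx":0,"ty":0,"tz":0,"spin":0}]'
python3 -m inch '[{"gripper":0.025,"tx":0,"ty":0,"tz":0.001,"spin":0},{"gripper":0.025,"tx":0,"ty":0,"tz":0,"spin":0},{"gripper":0.025,"tx":0,"ty":0,"tz":0.001,"spin":0},{"gripper":0.025,"tx":0,"ty":0,"tz":0,"spin":0},{"gripper":0.025,"tx":0,"ty":0,"tz":0,"spin":0},{"gripper":0.025,"tx":0,"ty":0,"tz":0,"spin":0},{"gripper":0.025,"tx":0,"ty":0,"tz":0,"spin":0},{"gripper":0.025,"tx":0,"ty":0,"tz":0,"spin":0}]'
python3 - <<'E'
from h import *
chk("s22",8,21,325,230)
E
```

```text
clock: 22.65
eef_pos: [456.2, 161.4, -2.5]
tcp_rot: [3.141, -0.0, 1.569]
contact_force: [-0.7, -0.4, -0.8]
opening: 0.473
clock: 23.45
eef_pos: [456.2, 161.4, -4.2]
tcp_rot: [3.141, -0.0, 1.569]
contact_force: [-0.6, -0.6, 6.1]
opening: 0.47
[456.2 161.4  -4.2] [-1.4  0.   6.3] 0.4707771907352778
```

View pics/s22.png

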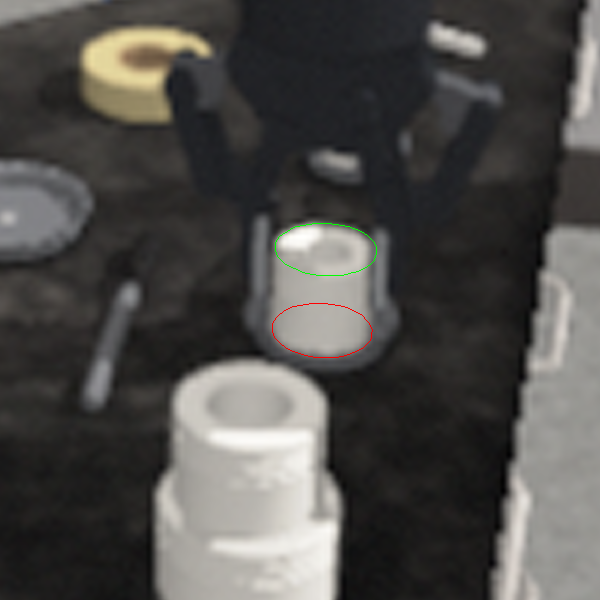

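```bash
python3 -m inch '[{"gripper":0.046,"tx":0,"ty":0,"tz":0,"spin":0},{"gripper":0.052,"tx":0,"ty":0,"tz":0,"spin":0},{"gripper":0.06,"tx":0,"ty":0,"tz":0,"spin":0},{"gripper":0.066,"tx":0,"ty":0,"tz":0,"spin":0},{"gripper":0.066,"tx":0,"ty":0,"tz":-0.005,"spin":0},{"gripper":0.066,"tx":0,"ty":0,"tz":-0.015,"spin":0},{"gripper":0.07,"tx":0,"ty":0,"tz":-0.03,"spin":0},{"gripper":0.07,"tx":-0.02,"ty":0,"tz":-0.04,"spin":0}]'
python3 - <<'E'
from h import *
T=grab_frame("top");S=grab_frame("side")
def test(c,nm):
    G=[(255,0,0),(0,160,255)]
    d=[];e=[]
    for i,(r,z) in enumerate([(27,80),(33,40)]):
        d.append((outline(T,c[i],r,z),G[i]));e.append((outline(S,c[i],r,z),G[i]))
    d.append((outline(T,c[1],33,0),G[1]));e.append((outline(S,c[1],33,0),G[1]))
    crop(T,244,247,50,50,12,d,"t"+nm);crop(S,320,250,90,90,7,e,"s"+nm)
test([(457,329),(457,330)],"23")
E
```

```text
clock: 24.3
eef_pos: [455.2, 142.0, 85.6]
tcp_rot: [-3.139, 0.0, 1.57]
contact_force: [1.2, -0.0, 0.4]
opening: 0.817
```

View pics/t23.png

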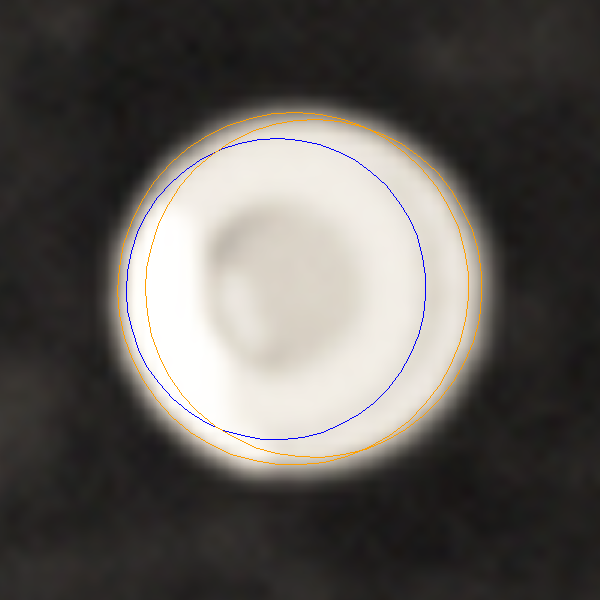

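View pics/s23.png

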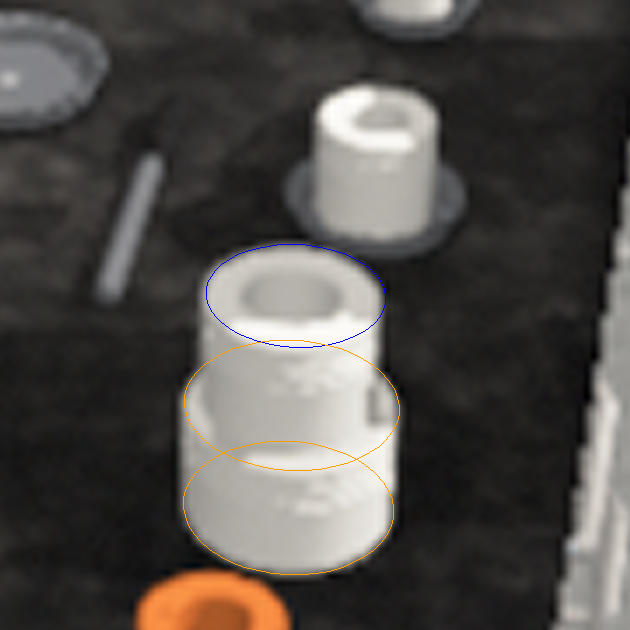

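```bash
python3 -m inch '[{"gripper":0.08,"tx":0.02,"ty":0,"tz":-0.005,"spin":0},{"gripper":0.08,"tx":0.03,"ty":0,"tz":0,"spin":0},{"gripper":0.08,"tx":0.035,"ty":0,"tz":0,"spin":0},{"gripper":0.08,"tx":0.035,"ty":0,"tz":0,"spin":0},{"gripper":0.08,"tx":0.035,"ty":0,"tz":0,"spin":0},{"gripper":0.08,"tx":0.02,"ty":0,"tz":0,"spin":0},{"gripper":0.08,"tx":0.011,"ty":0,"tz":0,"spin":0},{"gripper":0.08,"tx":0,"ty":0,"tz":0,"spin":0}]'
python3 -m inch '[{"gripper":0.08,"tx":0,"ty":0,"tz":0.01,"spin":0},{"gripper":0.08,"tx":0,"ty":0,"tz":0.01,"spin":0},{"gripper":0.08,"tx":0,"ty":0,"tz":0.01,"spin":0},{"gripper":0.08,"tx":0,"ty":0,"tz":0,"spin":0},{"gripper":0.08,"tx":0,"ty":0,"tz":0,"spin":0},{"gripper":0.08,"tx":0,"ty":0,"tz":0,"spin":0},{"gripper":0.08,"tx":0,"ty":0,"tz":0,"spin":0},{"gripper":0.08,"tx":0,"ty":0,"tz":0,"spin":0}]'
python3 - <<'E'
from h import *
chk("s24",8,27,317,240)
E
```

```text
clock: 25.2
eef_pos: [456.2, 328.2, 90.1]
tcp_rot: [-3.141, 0.0, 1.57]
contact_force: [0.0, 0.2, -0.1]
opening: 0.938
clock: 26.0
eef_pos: [456.6, 327.5, 60.7]
tcp_rot: [3.141, -0.0, 1.569]
contact_force: [0.2, 0.2, 1.2]
opening: 0.935
[456.5 327.5  60.7] [-0.1 -0.7 -0. ] 0.9369564255064856
```

View pics/s24.png

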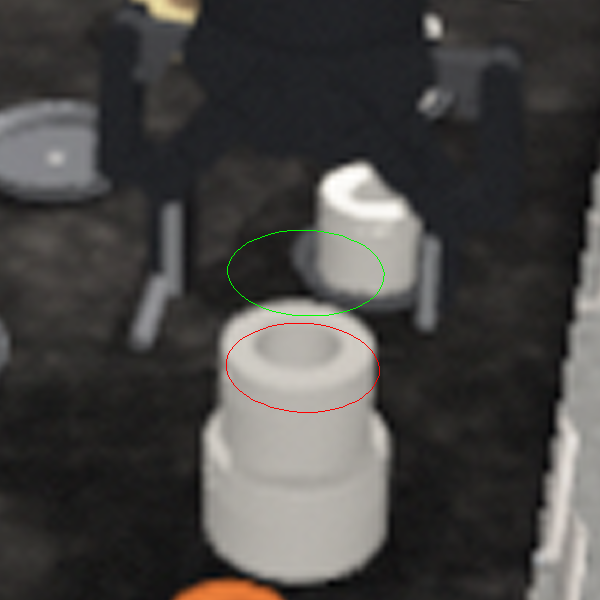

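```bash
python3 -m inch '[{"gripper":0.08,"tx":0.0005,"ty":0.0015,"tz":0.005,"spin":0},{"gripper":0.08,"tx":0,"ty":0,"tz":0.008,"spin":0},{"gripper":0.08,"tx":0,"ty":0,"tz":0.008,"spin":0},{"gripper":0.08,"tx":0,"ty":0,"tz":0.007,"spin":0},{"gripper":0.07,"tx":0,"ty":0,"tz":0,"spin":0},{"gripper":0.06,"tx":0,"ty":0,"tz":0,"spin":0},{"gripper":0.059,"tx":0,"ty":0,"tz":0,"spin":0},{"gripper":0.059,"tx":0,"ty":0,"tz":0,"spin":0}]' 30
python3 - <<'E'
from h import *
chk("s25",8,27,317,240)
E
```

```text
clock: 26.85
eef_pos: [458.2, 328.0, 32.7]
tcp_rot: [3.141, -0.0, 1.569]
contact_force: [-0.3, -0.7, 0.0]
opening: 0.686
[458.1 328.   32.7] [-0.8 -1.3  1. ] 0.6933710674081659
```

View pics/s25.png

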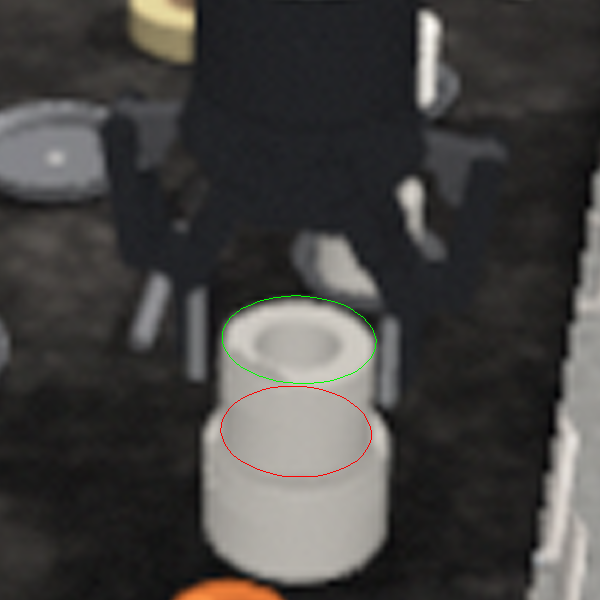

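```bash
python3 -m inch '[{"gripper":0.059,"tx":0.0005,"ty":0,"tz":0.003,"spin":0},{"gripper":0.055,"tx":0,"ty":0,"tz":0,"spin":0},{"gripper":0.053,"tx":0,"ty":0,"tz":0,"spin":0},{"gripper":0.05,"tx":0,"ty":0,"tz":0,"spin":0},{"gripper":0.04,"tx":0,"ty":0,"tz":0,"spin":0},{"gripper":0.035,"tx":0,"ty":0,"tz":0,"spin":0},{"gripper":0.035,"tx":0,"ty":0,"tz":0,"spin":0},{"gripper":0.035,"tx":0,"ty":0,"tz":0,"spin":0}]' 50
python3 -m inch '[{"gripper":0.035,"tx":0,"ty":0,"tz":-0.003,"spin":0},{"gripper":0.035,"tx":0,"ty":0,"tz":-0.006,"spin":0},{"gripper":0.035,"tx":0,"ty":0,"tz":-0.01,"spin":0},{"gripper":0.035,"tx":0,"ty":0,"tz":-0.01,"spin":0},{"gripper":0.035,"tx":0,"ty":0,"tz":-0.015,"spin":0},{"gripper":0.035,"tx":0,"ty":0,"tz":-0.016,"spin":0},{"gripper":0.035,"tx":0,"ty":0,"tz":0,"spin":0},{"gripper":0.035,"tx":0,"ty":0,"tz":0,"spin":0}]'
python3 - <<'E'
from h import *
chk("s26",10.5,27,317,220)
E
```

```text
clock: 27.7
eef_pos: [457.8, 328.3, 29.6]
tcp_rot: [-3.141, -0.0, 1.569]
contact_force: [-2.0, -0.2, 6.0]
opening: 0.619
clock: 28.5
eef_pos: [458.2, 328.5, 89.9]
tcp_rot: [3.141, -0.001, 1.569]
contact_force: [0.6, 0.1, -1.5]
opening: 0.616
[457.8 328.2  89.2] [-1.3  0.5 -1. ] 0.612024958200388
```

View pics/s26.png

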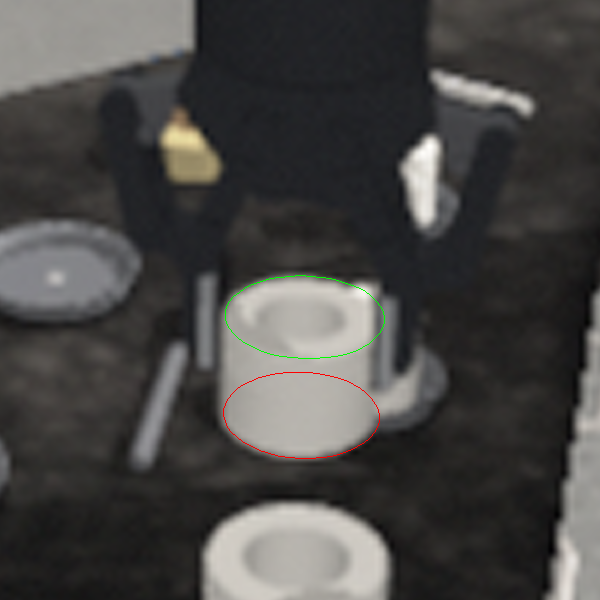

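```bash
python3 -m inch '[{"gripper":0.035,"tx":-0.01,"ty":0.007,"tz":0,"spin":0},{"gripper":0.035,"tx":-0.02,"ty":0.014,"tz":0,"spin":0},{"gripper":0.035,"tx":-0.03,"ty":0.02,"tz":0,"spin":0},{"gripper":0.035,"tx":-0.03,"ty":0.02,"tz":0,"spin":0},{"gripper":0.035,"tx":-0.03,"ty":0.02,"tz":0,"spin":0},{"gripper":0.035,"tx":-0.03,"ty":0.02,"tz":0,"spin":0},{"gripper":0.035,"tx":-0.03,"ty":0.02,"tz":0,"spin":0},{"gripper":0.035,"tx":-0.025,"ty":0.017,"tz":0,"spin":0}]'
python3 -m inch '[{"gripper":0.035,"tx":-0.015,"ty":0.01,"tz":0,"spin":0},{"gripper":0.035,"tx":-0.007,"ty":0.0035,"tz":0.005,"spin":0},{"gripper":0.035,"tx":0,"ty":0,"tz":0.015,"spin":0},{"gripper":0.035,"tx":0,"ty":0,"tz":0.015,"spin":0},{"gripper":0.035,"tx":0,"ty":0,"tz":0.015,"spin":0},{"gripper":0.035,"tx":0,"ty":0,"tz":0.01,"spin":0},{"gripper":0.035,"tx":0,"ty":0,"tz":0,"spin":0},{"gripper":0.035,"tx":0,"ty":0,"tz":0,"spin":0}]'
python3 - <<'E'
from h import *
chk("s27",10.5,27,290,190)
E
```

```text
clock: 29.35
eef_pos: [596.1, 120.4, 88.5]
tcp_rot: [-3.141, 0.001, 1.568]
contact_force: [0.4, -0.1, -1.3]
opening: 0.612
clock: 30.15
eef_pos: [608.7, 101.5, 29.1]
tcp_rot: [-3.141, 0.0, 1.569]
contact_force: [0.5, -0.2, -1.0]
opening: 0.615
[609.2 101.4  29.6] [-0.2  0.3 -1.2] 0.6154810968999591
```

View pics/s27.png

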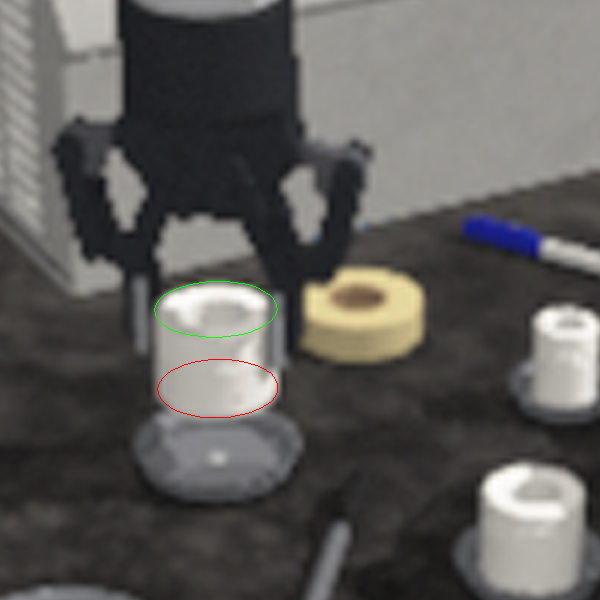

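```bash
python3 -m inch '[{"gripper":0.035,"tx":0,"ty":0,"tz":0.006,"spin":0},{"gripper":0.035,"tx":0,"ty":0,"tz":0.008,"spin":0},{"gripper":0.035,"tx":0,"ty":0,"tz":0.007,"spin":0},{"gripper":0.035,"tx":0,"ty":0,"tz":0.005,"spin":0},{"gripper":0.035,"tx":0,"ty":0,"tz":0.004,"spin":0},{"gripper":0.035,"tx":0,"ty":0,"tz":0.003,"spin":0},{"gripper":0.035,"tx":0,"ty":0,"tz":0,"spin":0},{"gripper":0.035,"tx":0,"ty":0,"tz":0,"spin":0}]'
python3 -m inch '[{"gripper":0.035,"tx":0,"ty":0,"tz":0.001,"spin":0},{"gripper":0.035,"tx":0,"ty":0,"tz":0,"spin":0},{"gripper":0.035,"tx":0,"ty":0,"tz":0.001,"spin":0},{"gripper":0.035,"tx":0,"ty":0,"tz":0,"spin":0},{"gripper":0.035,"tx":0,"ty":0,"tz":0.001,"spin":0},{"gripper":0.035,"tx":0,"ty":0,"tz":0,"spin":0},{"gripper":0.035,"tx":0,"ty":0,"tz":0,"spin":0},{"gripper":0.035,"tx":0,"ty":0,"tz":0,"spin":0}]'
python3 - <<'E'
from h import *
chk("s28",10.5,27,290,190)
E
```

```text
clock: 31.0
eef_pos: [609.0, 101.0, -3.6]
tcp_rot: [3.142, -0.0, 1.569]
contact_force: [0.6, 0.3, -0.3]
opening: 0.613
clock: 31.8
eef_pos: [609.0, 101.0, -6.4]
tcp_rot: [3.141, -0.0, 1.569]
contact_force: [-0.4, -0.6, 3.3]
opening: 0.616
[609.1 101.   -6.4] [-1.2  0.3  4.6] 0.6123810620491853
```

View pics/s28.png

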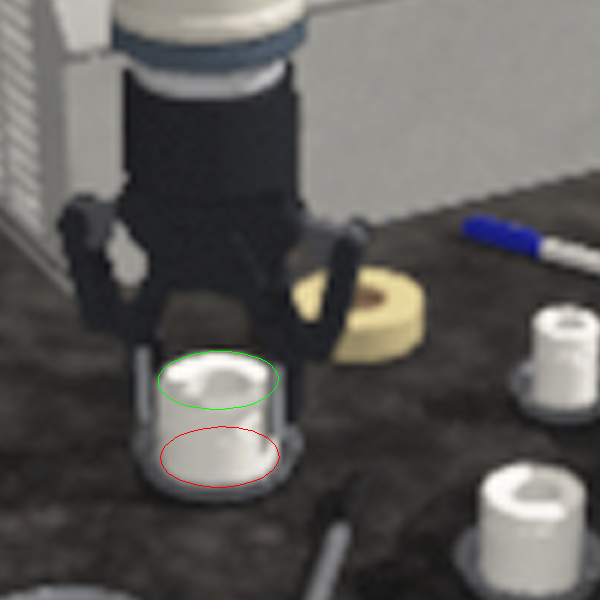

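```bash
python3 -m inch '[{"gripper":0.058,"tx":0,"ty":0,"tz":0,"spin":0},{"gripper":0.064,"tx":0,"ty":0,"tz":0,"spin":0},{"gripper":0.07,"tx":0,"ty":0,"tz":0,"spin":0},{"gripper":0.076,"tx":0,"ty":0,"tz":0,"spin":0},{"gripper":0.076,"tx":0,"ty":0,"tz":-0.005,"spin":0},{"gripper":0.076,"tx":0,"ty":0,"tz":-0.015,"spin":0},{"gripper":0.085,"tx":0,"ty":0,"tz":-0.03,"spin":0},{"gripper":0.085,"tx":0,"ty":0,"tz":-0.03,"spin":0}]'
python3 - <<'E'
from h import *
T=grab_frame("top");S=grab_frame("side")
c=(456.5,330)
d=[(outline(T,c,33,z),(0,160,255)) for z in(0,40)];e=[(outline(S,c,33,z),(0,160,255)) for z in(0,40)]
e+=[(outline(S,(609.3,101.7),38.5,12),(0,255,0)),(outline(S,(609.3,101.7),27,44),(0,255,0))]
crop(T,244,247,50,50,12,d,"t29");crop(S,300,240,100,110,5.4,e,"s29")
E
```

```text
clock: 32.65
eef_pos: [608.7, 101.0, 75.0]
tcp_rot: [-3.141, 0.0, 1.569]
contact_force: [1.1, -0.1, 0.2]
opening: 0.999
```

View pics/t29.png

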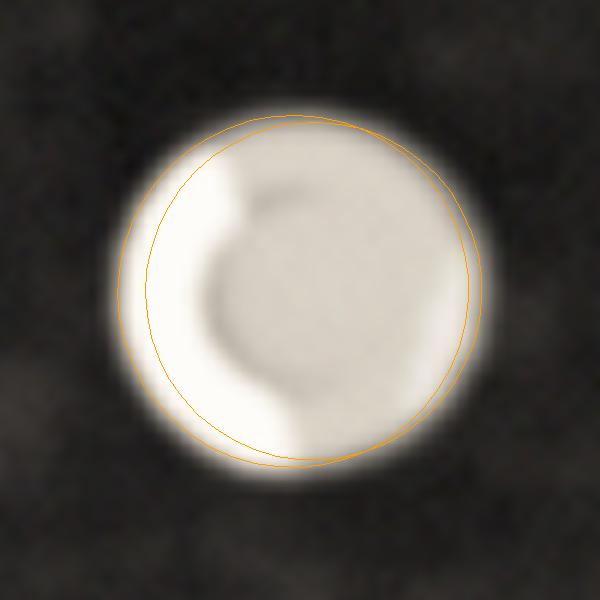

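View pics/s29.png

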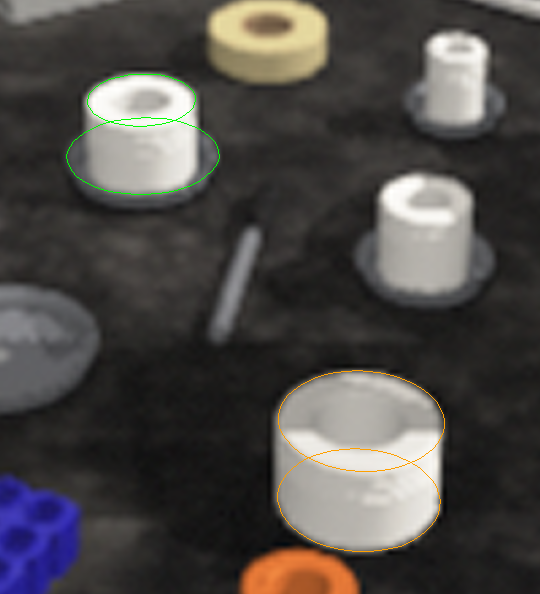

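```bash
python3 -m inch '[{"gripper":0.085,"tx":0.015,"ty":-0.01,"tz":0,"spin":0},{"gripper":0.085,"tx":0.03,"ty":-0.02,"tz":0,"spin":0},{"gripper":0.085,"tx":0.03,"ty":-0.02,"tz":0,"spin":0},{"gripper":0.085,"tx":0.03,"ty":-0.02,"tz":0,"spin":0},{"gripper":0.085,"tx":0.03,"ty":-0.02,"tz":0,"spin":0},{"gripper":0.085,"tx":0.03,"ty":-0.02,"tz":0,"spin":0},{"gripper":0.085,"tx":0.03,"ty":-0.02,"tz":0,"spin":0},{"gripper":0.085,"tx":0.02,"ty":-0.014,"tz":0,"spin":0}]'
python3 -m inch '[{"gripper":0.085,"tx":0.013,"ty":-0.007,"tz":0,"spin":0},{"gripper":0.085,"tx":0,"ty":0,"tz":0.01,"spin":0},{"gripper":0.085,"tx":0,"ty":0,"tz":0.015,"spin":0},{"gripper":0.085,"tx":0,"ty":0,"tz":0.015,"spin":0},{"gripper":0.085,"tx":0,"ty":0,"tz":0.01,"spin":0},{"gripper":0.085,"tx":0,"ty":0,"tz":0,"spin":0},{"gripper":0.085,"tx":0,"ty":0,"tz":0,"spin":0},{"gripper":0.085,"tx":0,"ty":0,"tz":0,"spin":0}]'
python3 - <<'E'
from h import *
chk("s30",12,33,317,245)
E
```

```text
clock: 33.55
eef_pos: [462.5, 318.0, 72.8]
tcp_rot: [-3.14, 0.001, 1.57]
contact_force: [0.5, 0.9, -0.0]
opening: 0.994
clock: 34.35
eef_pos: [458.9, 329.4, 23.7]
tcp_rot: [3.141, -0.0, 1.568]
contact_force: [0.4, 0.0, -0.1]
opening: 0.995
[458.9 329.5  23.9] [ 0.3 -0.1 -0.3] 0.9923993125213992
```

View pics/s30.png

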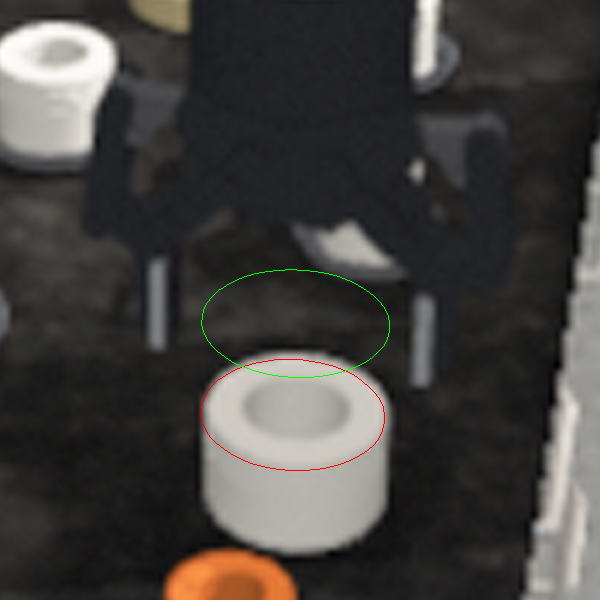

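```bash
python3 -m inch '[{"gripper":0.085,"tx":0.0005,"ty":-0.0015,"tz":0.004,"spin":0},{"gripper":0.085,"tx":0,"ty":0,"tz":0.008,"spin":0},{"gripper":0.085,"tx":0,"ty":0,"tz":0.008,"spin":0},{"gripper":0.085,"tx":0,"ty":0,"tz":0.008,"spin":0},{"gripper":0.085,"tx":0,"ty":0,"tz":0.006,"spin":0},{"gripper":0.085,"tx":0,"ty":0,"tz":0.002,"spin":0},{"gripper":0.085,"tx":0,"ty":0,"tz":0,"spin":0},{"gripper":0.085,"tx":0,"ty":0,"tz":0,"spin":0}]' 30
python3 - <<'E'
from h import *
chk("s31",12,33,317,245)
E
```

```text
clock: 35.2
eef_pos: [457.0, 329.9, -12.5]
tcp_rot: [3.141, -0.0, 1.569]
contact_force: [1.2, -0.3, 0.4]
opening: 0.998
[457.1 330.  -12.4] [-0.5 -0.4 -0.1] 0.9912791920953441
```

View pics/s31.png

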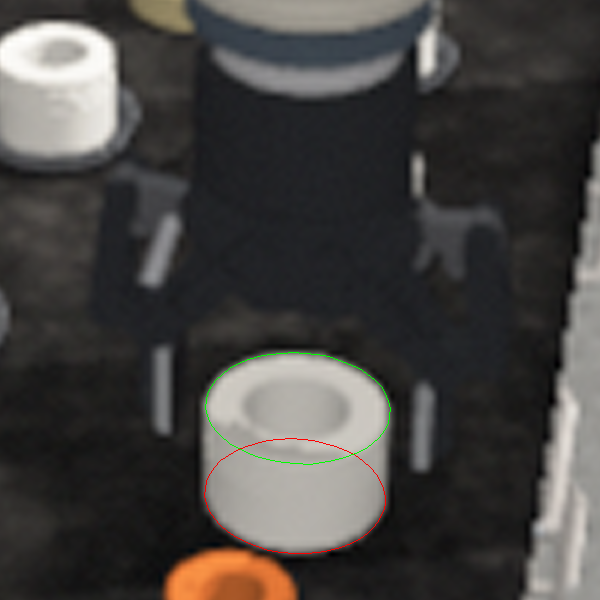

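```bash
python3 -m inch '[{"gripper":0.08,"tx":0,"ty":0,"tz":0.003,"spin":0},{"gripper":0.074,"tx":0,"ty":0,"tz":0,"spin":0},{"gripper":0.07,"tx":0,"ty":0,"tz":0,"spin":0},{"gripper":0.067,"tx":0,"ty":0,"tz":0,"spin":0},{"gripper":0.064,"tx":0,"ty":0,"tz":0,"spin":0},{"gripper":0.055,"tx":0,"ty":0,"tz":0,"spin":0},{"gripper":0.045,"tx":0,"ty":0,"tz":0,"spin":0},{"gripper":0.045,"tx":0,"ty":0,"tz":0,"spin":0}]' 60
python3 -m inch '[{"gripper":0.045,"tx":0,"ty":0,"tz":0,"spin":0},{"gripper":0.045,"tx":0,"ty":0,"tz":-0.003,"spin":0},{"gripper":0.045,"tx":0,"ty":0,"tz":-0.006,"spin":0},{"gripper":0.045,"tx":0,"ty":0,"tz":-0.01,"spin":0},{"gripper":0.045,"tx":0,"ty":0,"tz":-0.015,"spin":0},{"gripper":0.045,"tx":0,"ty":0,"tz":-0.02,"spin":0},{"gripper":0.045,"tx":0,"ty":0,"tz":-0.016,"spin":0},{"gripper":0.045,"tx":0,"ty":0,"tz":0,"spin":0}]'
python3 - <<'E'
from h import *
chk("s32",15.4,33,317,235)
E
```

```text
clock: 36.05
eef_pos: [456.9, 329.9, -15.1]
tcp_rot: [3.142, -0.0, 1.569]
contact_force: [-1.6, -1.3, 7.4]
opening: 0.752
clock: 36.85
eef_pos: [458.6, 331.1, 57.5]
tcp_rot: [3.138, -0.003, 1.569]
contact_force: [1.0, 0.3, -0.2]
opening: 0.752
[457.9 330.6  56.2] [ 0.4 -0.3 -0.5] 0.7550809616319437
```

View pics/s32.png

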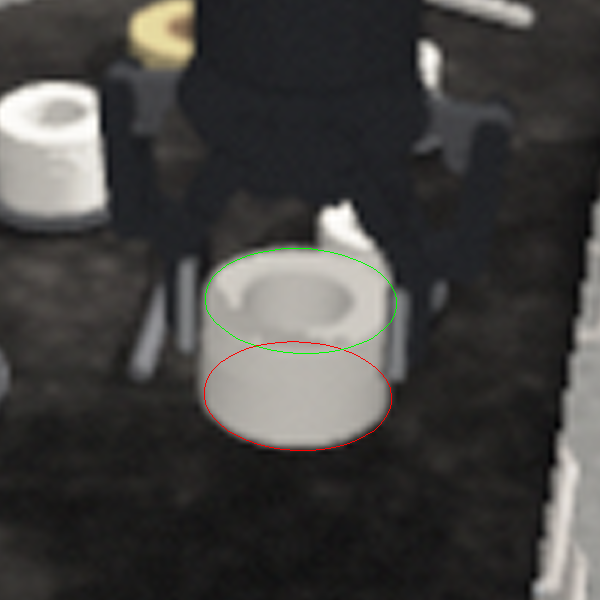

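```bash
python3 -m inch '[{"gripper":0.045,"tx":-0.003,"ty":0.01,"tz":0,"spin":0},{"gripper":0.045,"tx":-0.007,"ty":0.02,"tz":0,"spin":0},{"gripper":0.045,"tx":-0.01,"ty":0.03,"tz":0,"spin":0},{"gripper":0.045,"tx":-0.01,"ty":0.03,"tz":0,"spin":0},{"gripper":0.045,"tx":-0.01,"ty":0.03,"tz":0,"spin":0},{"gripper":0.045,"tx":-0.01,"ty":0.027,"tz":0,"spin":0},{"gripper":0.045,"tx":-0.005,"ty":0.016,"tz":0,"spin":0},{"gripper":0.045,"tx":-0.0025,"ty":0.0075,"tz":0,"spin":0}]'
python3 -m inch '[{"gripper":0.045,"tx":0,"ty":0,"tz":0.01,"spin":0},{"gripper":0.045,"tx":0,"ty":0,"tz":0.015,"spin":0},{"gripper":0.045,"tx":0,"ty":0,"tz":0.01,"spin":0},{"gripper":0.045,"tx":0,"ty":0,"tz":0.005,"spin":0},{"gripper":0.045,"tx":0,"ty":0,"tz":0,"spin":0},{"gripper":0.045,"tx":0,"ty":0,"tz":0,"spin":0},{"gripper":0.045,"tx":0,"ty":0,"tz":0,"spin":0},{"gripper":0.045,"tx":0,"ty":0,"tz":0,"spin":0}]'
python3 - <<'E'
from h import *
chk("s33",15.4,33,260,225)
E
```

```text
clock: 37.7
eef_pos: [629.8, 270.1, 53.2]
tcp_rot: [-3.142, 0.0, 1.567]
contact_force: [0.2, 0.7, -1.0]
opening: 0.753
clock: 38.5
eef_pos: [627.7, 272.2, 15.0]
tcp_rot: [3.141, -0.0, 1.569]
contact_force: [-0.4, 0.1, -1.5]
opening: 0.753
[627.6 272.2  14.9] [ 0.9  0.2 -0.3] 0.7509536359930782
```

View pics/s33.png

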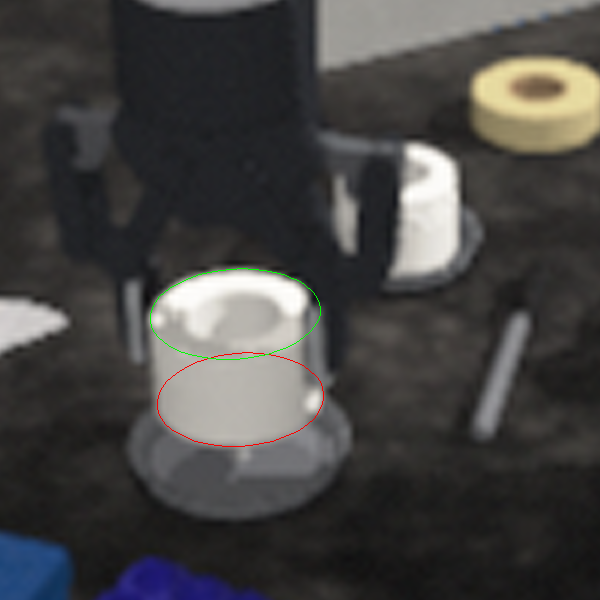

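```bash
python3 -m inch '[{"gripper":0.045,"tx":0.0005,"ty":0,"tz":0.005,"spin":0},{"gripper":0.045,"tx":0,"ty":0,"tz":0.006,"spin":0},{"gripper":0.045,"tx":0,"ty":0,"tz":0.005,"spin":0},{"gripper":0.045,"tx":0,"ty":0,"tz":0.004,"spin":0},{"gripper":0.045,"tx":0,"ty":0,"tz":0.003,"spin":0},{"gripper":0.045,"tx":0,"ty":0,"tz":0,"spin":0},{"gripper":0.045,"tx":0,"ty":0,"tz":0,"spin":0},{"gripper":0.045,"tx":0,"ty":0,"tz":0,"spin":0}]'
python3 -m inch '[{"gripper":0.045,"tx":0,"ty":0,"tz":0.001,"spin":0},{"gripper":0.045,"tx":0,"ty":0,"tz":0,"spin":0},{"gripper":0.045,"tx":0,"ty":0,"tz":0.001,"spin":0},{"gripper":0.045,"tx":0,"ty":0,"tz":0,"spin":0},{"gripper":0.045,"tx":0,"ty":0,"tz":0.001,"spin":0},{"gripper":0.045,"tx":0,"ty":0,"tz":0,"spin":0},{"gripper":0.045,"tx":0,"ty":0,"tz":0,"spin":0},{"gripper":0.045,"tx":0,"ty":0,"tz":0,"spin":0}]'
python3 - <<'E'
from h import *
chk("s34",15.4,33,260,225)
E
```

```text
clock: 39.35
eef_pos: [627.5, 272.6, -8.4]
tcp_rot: [3.141, -0.0, 1.569]
contact_force: [0.3, 0.1, -1.9]
opening: 0.755
clock: 40.15
eef_pos: [627.3, 272.5, -11.0]
tcp_rot: [3.142, -0.0, 1.569]
contact_force: [-2.3, -0.7, 4.9]
opening: 0.754
[627.3 272.5 -11. ] [-1.6 -0.9  4.9] 0.7555620795485001
```

View pics/s34.png

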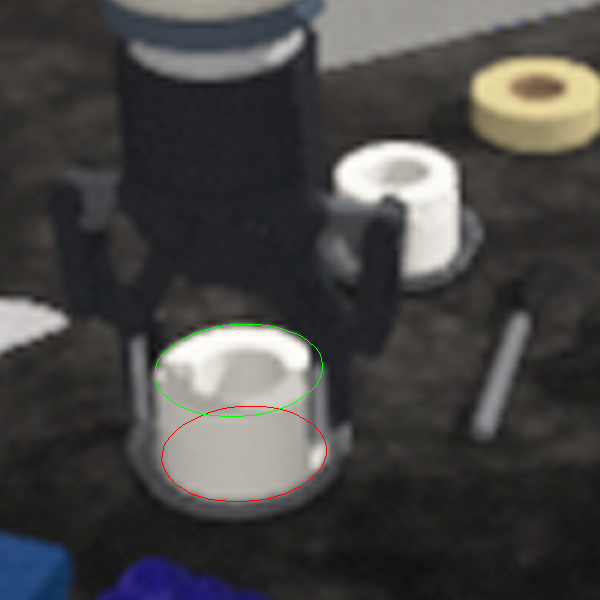

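```bash
python3 -m inch '[{"gripper":0.07,"tx":0,"ty":0,"tz":0,"spin":0},{"gripper":0.075,"tx":0,"ty":0,"tz":0,"spin":0},{"gripper":0.08,"tx":0,"ty":0,"tz":0,"spin":0},{"gripper":0.085,"tx":0,"ty":0,"tz":0,"spin":0},{"gripper":0.085,"tx":0,"ty":0,"tz":0,"spin":0},{"gripper":0.085,"tx":0,"ty":0,"tz":-0.01,"spin":0},{"gripper":0.085,"tx":0,"ty":0,"tz":-0.02,"spin":0},{"gripper":0.085,"tx":0,"ty":0,"tz":-0.03,"spin":0}]'
python3 -m inch '[{"gripper":0.085,"tx":0,"ty":0,"tz":-0.03,"spin":0},{"gripper":0.085,"tx":0,"ty":-0.02,"tz":-0.03,"spin":0},{"gripper":0.085,"tx":0,"ty":-0.03,"tz":-0.03,"spin":0},{"gripper":0.085,"tx":0,"ty":-0.04,"tz":-0.03,"spin":0},{"gripper":0.085,"tx":0,"ty":-0.04,"tz":-0.01,"spin":0},{"gripper":0.085,"tx":0,"ty":-0.04,"tz":0,"spin":0},{"gripper":0.085,"tx":0,"ty":-0.03,"tz":0,"spin":0},{"gripper":0.085,"tx":0,"ty":0,"tz":0,"spin":0}]'
python3 - <<'E'
from h import *
T=grab_frame("top");S=grab_frame("side")
C={66:(628.5,272.8),54:(609.3,101.7),42:(456,161.5),30:(464.8,8.5)}
d=[];e=[]
for k,c in C.items():
    for a,F in((d,T),(e,S)): a+=[(outline(F,c,k/2,44),(0,0,255)),(outline(F,c,k/2+11.5,12),(0,255,0))]
crop(T,310,212,190,120,4,d,"t35");crop(S,290,230,130,100,6,e,"s35")
E
```

```text
clock: 41.0
eef_pos: [626.1, 272.0, 48.1]
tcp_rot: [-3.139, 0.001, 1.569]
contact_force: [0.5, 0.0, 0.0]
opening: 0.995
clock: 41.8
eef_pos: [423.8, 272.4, 179.1]
tcp_rot: [-3.14, 0.0, 1.57]
contact_force: [-0.1, -0.2, -0.6]
opening: 0.996
```

View pics/t35.png

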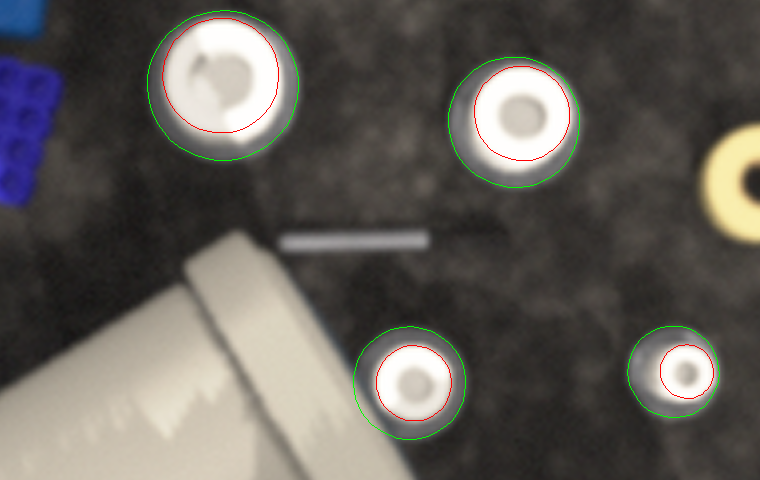

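View pics/s35.png

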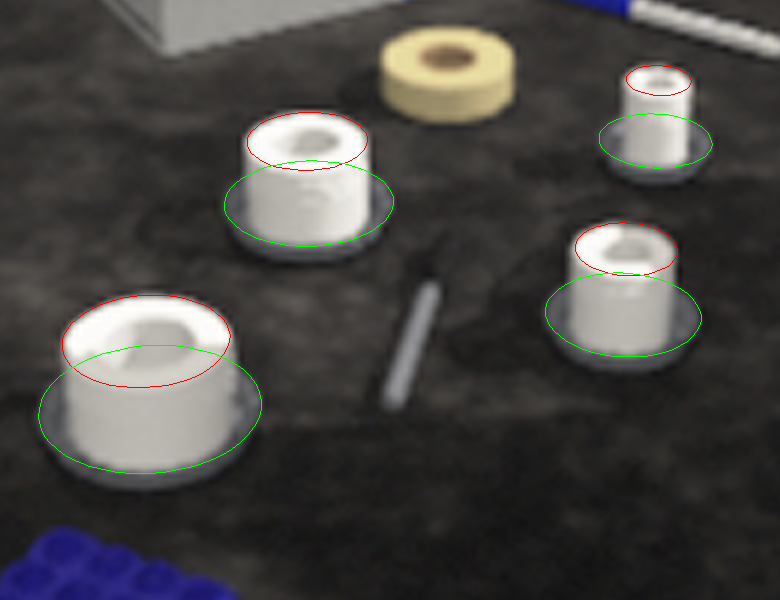

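All four adapters match their seated outlines (tops at z of about 44 mm, upright). The tape roll and violet block look unmoved, and the arm is clear.

```bash
python3 - <<'E'
from h import *
T=grab_frame("top")
for t in("tape_roll","block_a"):
    m=masks_of("top",t)[0]; print(t,m["conf"],m["centre"])
s=sense();print(s["clock"],s["contact_force"])
print(sign_off())
E
```

```text
tape_roll 0.66 [196.8, 407.6]
block_a 0.6 [185.9, 213.2]
42.05 [ 0.71208696 -0.5686853  -0.04336863]
the job is handed in; nothing more can be done
None
```

I took the stack apart from the top down (30, 42, 54, then 66 mm). Each adapter was seated in its own cup before I touched the next, and I handed the job in at about 42 s with the arm clear of everything.

**Seating:** Each adapter met the cup floor at the expected height with about 3–6 N of contact force. The last side and top pictures show all four standing upright, their tops matching the 44 mm outlines to within about a millimetre or two.

**Bystanders:** I never touched the tape roll or the violet block. The block's detected position was within about 1 pixel of where it started. The tape roll's differed by about 2 to 5 pixels; that mask was noisy, and by eye the roll had not moved.

**Disagreement:** The pictures showed the fingertips about 25–36 mm above the reported tool point, more than the description implies. I set the grip heights from the pictures, and the contact heights agreed with them each time. As a result the reported tool point went as low as about -15 mm without anything touching the bench.

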